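# Nest the tyre and polish kit in its tub

### The job

Pack the car kit into the white tub, one piece at a time: first the yellow pad holder flat on the tub's floor with its socket up, then the orange cup upright in the pad holder's socket, then the chrome tyre deflator upright in the cup, and last the white lid fully down on the tub. Set each piece down gently rather than dropping it, and leave the other things on the ledge (green tin, blue hand pad, wheel nut, bottle, spanner) where they are.

Things in the scene. Friction and masses are not known exactly. Their poses are not given: they have to be found in the camera images.
- tub: White round plastic tub, open on top, fixed to the ledge. Outer diameter 166 at the bottom, 170 at the rim, 90 high; wall 4 (mouth 162 wide), floor 4 thick. Two small grey clips outside. Origin: centre of its underside; z up. Tub and lid lie left and right of the robot, either way round.
- lid: Loose white round lid, lying right way up. Plate 176 diameter, from 8 to 13 above the origin; under it a plug 8 high, 148 diameter tapering to 140 at the bottom, that enters the tub's mouth. On top a grey grip bar, 70 long (x), 16 wide (y), from 13 to 39 above the origin. Origin: centre of the plug's underside; z up. Seated, its origin is 82 above the tub's; any yaw.
- pad_holder: Loose yellow plastic polishing pad holder, lying socket up: disc 116 diameter, 6 thick, with an open round socket (tube) in its middle, outer diameter 60, inner 52, from 6 to 26 above the origin; socket floor = top of disc (6). Grip the socket from outside. Origin: centre of the disc's underside; z up.
- cup: Loose small orange plastic cup, upright, open on top, 40 high. Outer diameter 38 at the foot, 44 from 16 high to the rim; wall 3 (mouth 38 wide, 32 at the floor), floor 4 thick. In the pad holder's socket its lower 20 is hidden: grip it near the rim. Origin: centre of its underside; z up.
- deflator: Loose chrome tyre deflator standing on its foot, 60 high: foot 24 diameter up to 18, neck 18 diameter, round gauge head 40 diameter from 38 to 60 above the origin, white dial with red needle on top. In the cup, the cup's rim comes to 36 above the deflator's origin: grip the head only. Origin: centre of its underside; z up.
- wax_tin: Bystander, loose: green round tin, 74 diameter, 30 high. Origin: centre of its underside.
- blue_knob: Bystander, loose: blue hand polishing pad, disc 76 diameter, 10 thick, with a round knob in the middle, 36 high in all. Origin: centre of its underside.
- wheel_nut: Bystander, loose: dark steel wheel nut, flange 30 diameter, 24 high. Origin: centre of its underside.
- polish: Bystander, loose: white bottle with blue label and red cap, 64 diameter, 170 high. Origin: centre of its underside.
- spanner: Bystander, loose: steel spanner lying flat, 150 long along its x. Origin: near the middle of its length, on the ledge.
Mind the look-alikes: they are no part of the job. What is meant by the cup is not black or turquoise, and is the larger of those in its own colour.

How it is judged:
By the outcome, as a careful person would: the job done as asked, in the order asked, and still so for the second after the job is handed in, with the robot touching nothing.
It also fails if it takes over 115 s, if anything falls off the work surface, if the arm or the gripper's body presses on something with over 40 N, if the wrist force passes 120 N, or if a joint passes its speed limit or range.

### The arm

A 7-joint arm with a two-finger parallel gripper is mounted at the origin on the work surface. World frame = base frame: x ahead of the robot, y to its left, z up, the work surface at z = 0. Lengths are in m, angles in degrees, forces in N, time in s.
With the tool pointing down it reaches from about 0.425 to 0.875 m from the base axis. Payload 4.7 kg.
Tool frame: the origin (TCP) lies midway between the tips of the shut fingers; the grasp point (between the pads) lies 19 mm behind it; z points along the fingers, y is the line along which they close (so a half turn about z gives the same grasp; the last joint's range is limited). The gripper opens to 87 mm and grips with 3 to 60 N. Pads are 19 mm wide; open, the fingers measure 117 mm over their backs; the gripper's body (75 mm by 190 mm) begins 51 mm behind the grasp point.
Start: joints at [-68.405, 18.392, -4.016, 83.108, 1.295, 78.541, -3.26], TCP at [0.231, 0.608, 0.223] pointing down, gripper open.
Joint ranges: [-163.93, 163.93], [-17.29, 119.83], [-79.2, 71.16], [3.27, 140.29], [-89.18, 269.18], [5.43, 117.66], [-154.24, 154.24]. Speed limits (degrees/s): [147.25, 147.25, 180, 180, 180, 180, 180].

### API

Orientations are given as [roll, pitch, yaw] about the fixed x, y, z axes, in that order (R = Rz(yaw) Ry(pitch) Rx(roll)).
In Python, from cell import env gives the robot as it stands.
- The arm moves only by the tool step_arm, never from a script. Its argument "moves" is a list of rows, each an object with "dp": the shift along the tool's x, y, z in mm, a list of three; "dr": the turn, a rotation vector about the tool's x, y, z in rad, a list of three; "fingers": the closure, from 0 (fully open) to 1 (shut). In form: [{"dp": [dx, dy, dz], "dr": [ax, ay, az], "fingers": fingers}, ...]. A call has exactly 5 rows; each row shifts and turns the commanded pose from where the row before left it, along the tool's axes as they then stand; what a row does not reach is not made up. A row lasts 1/8 s, in which the tool goes at most 62.5 mm and 10.7 degrees, less where a joint would pass 70% of its speed; a pose out of reach is approached as far as the arm can. A call with a gripper value outside its range is refused whole. The fingers move at their own pace and stop on an object; "squeeze" is the grip in N (left out, the last holds). Time passes only in rows, so rows that do not move let the fingers close, or fill a call up. It gives the time, the measured TCP pose, the force, the opening and the grip force at its end, in the units of the state.
- env.get_obs(): the state, without advancing time (a new reading comes with each control period).
- env.read_camera(name): name is "side" or "top" or "wrist"; returns the picture (420x560x3 uint8, red, green, blue); there is no depth.
- env.camera_model(name): a dict with "fx", "fy", "cx", "cy" (pixels), "R" (3x3) and "t" (3): a world point X has camera coordinates R X + t. Camera axes: x right, y down, z forward; pixel columns grow to the right and rows downward; lengths in m; the calibration is good to about 2 mm. A picture is of the moment at which its call begins: read the wrist's pose just before it. camera_model takes no time and is no camera call; for the wrist camera it gives the pose at the moment of the call.
- env.sign_off(): hands the job in; it is judged then, once.
The state is a dict: "time_s": time; "qpos": joint angles; "joint_velocities": joint speeds; "effort": joint torques, N m; "tool_pos": TCP position; "tool_rot": TCP orientation; "force": force on the tool from outside, world axes, zero at the start; "wrist_torque": the same for the moment, N m; "grip_width": finger opening in m; "grasp_force": force on a finger pad.
Only numpy, scipy, OpenCV 4.12 (cv2) and the standard library are available. Lean on these libraries where they do the work, as an engineer would, in place of code of your own. Each camera call takes 0.05 s, during which the arm holds its last target. There are 200 camera calls.

## Working session

There is one attempt and no reset: what is moved stays moved. The work goes in short steps, Python scripts to look and compute and a tool call to move; the robot and the scene stay as the last step left them, time stands still between calls to the robot, and variables do not carry over. Pictures are saved under pics/ and viewed, at most 16 in all, crops included, and the job is handed in when it is done.

Besides the shell and the picture viewer there is one more tool, called after ">>>" by a JSON object that holds its "method" and its "body". step_arm: Moves the arm, as the interface text tells. Its arguments: {"type":"object","properties":{"moves":{"type":"array","items":{"type":"object","properties":{"dp":{"type":"array","items":{"type":"number"}},"dr":{"type":"array","items":{"type":"number"}},"fingers":{"type":"number"}}}},"squeeze":{"type":"number"}},"required":["moves"]}

```bash
mkdir -p pics; ls; python3 - <<'E'
from cell import env
import cv2
o=env.get_obs();print({k:o[k] for k in('time_s','tool_pos','tool_rot','grip_width','force')})
for n in('top','side','wrist'):
    m=env.camera_model(n);print(n,m)
    cv2.imwrite(f'pics/{n}0.png',env.read_camera(n)[:,:,::-1])
E
```

```text
pics
{'time_s': 0.0, 'tool_pos': array([0.23054725, 0.6071524 , 0.2214748 ]), 'tool_rot': array([-1.79891549e+02,  7.97842438e-03,  1.59213587e+02]), 'grip_width': 0.08667795280013511, 'force': array([-0.36421159,  0.29084672, -0.11894514])}
top {'fx': 392.20383966479, 'fy': 392.20383966479, 'cx': 285.61959190496873, 'cy': 201.66557362136723, 'R': array([[ 0.0273225 , -0.99937478,  0.02243929],
       [-0.99633266, -0.02904645, -0.08048308],
       [ 0.08108454, -0.020158  , -0.99650336]]), 't': array([-0.02094295,  0.55006032,  0.91253822])}
side {'fx': 506.168231049235, 'fy': 506.168231049235, 'cx': 281.1436397651123, 'cy': 202.05729013824603, 'R': array([[ 0.96246549, -0.27071153,  0.01937634],
       [-0.11510538, -0.47180455, -0.87415743],
       [ 0.24578635,  0.83911604, -0.48525595]]), 't': array([-0.54262214,  0.11380915,  0.88953377])}
wrist {'fx': 350.3716470803363, 'fy': 350.3716470803363, 'cx': 280.1773329052309, 'cy': 203.352401354497, 'R': array([[ 0.35515512,  0.93480635, -0.00139146],
       [ 0.89615335, -0.34004557,  0.28509328],
       [ 0.26603385, -0.10249929, -0.95849877]]), 't': array([-0.64850833, -0.03428439,  0.39213596])}
```

View pics/top0.png

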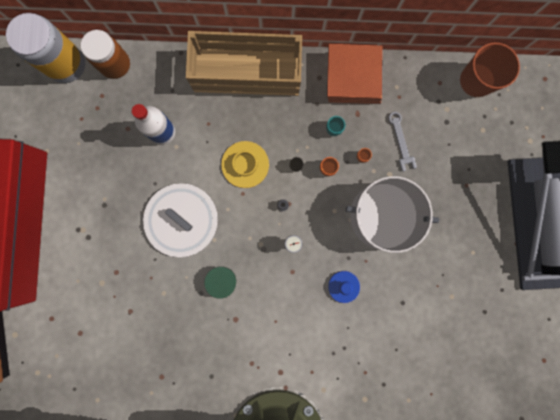

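View pics/side0.png

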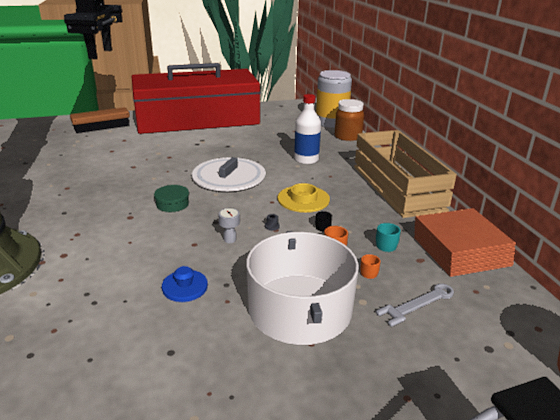

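Top view: tub (394,214), lid (180,220), pad holder (245,164), big orange cup (329,167) with the small one at (364,155), and deflator (293,244). Side view agrees: lid on the far side, cup at (336,236) partly behind the tub rim. Next I measure with both views.

```bash
cat > h.py <<'E'
import cv2,numpy as np
from cell import env
def plane(m,uv,z):
    uv=np.atleast_2d(uv).astype(float)
    d=np.c_[(uv[:,0]-m['cx'])/m['fx'],(uv[:,1]-m['cy'])/m['fy'],np.ones(len(uv))]@np.array(m['R'])
    C=-np.array(m['R']).T@m['t']
    return (C+d*((z-C[2])/d[:,2])[:,None])[:,:2]
def proj(m,X):
    c=np.atleast_2d(X)@np.array(m['R']).T+m['t']
    return np.c_[c[:,0]/c[:,2]*m['fx']+m['cx'],c[:,1]/c[:,2]*m['fy']+m['cy']]
def tri(ms,uvs):
    A=[];b=[]
    for m,(u,v) in zip(ms,uvs):
        R=np.array(m['R']);t=np.array(m['t'])
        for k,p in((0,(u-m['cx'])/m['fx']),(1,(v-m['cy'])/m['fy'])):
            A.append(R[k]-p*R[2]);b.append(p*t[2]-t[k])
    X=np.linalg.lstsq(np.array(A),np.array(b),rcond=None)[0]
    return X,[np.round(proj(m,X)[0]-u,1) for m,u in zip(ms,uvs)]
def cnt(img,lo,hi,win,big=True):
    h=cv2.cvtColor(img,cv2.COLOR_RGB2HSV);mk=cv2.inRange(h,lo,hi)
    z=np.zeros_like(mk);x0,y0,x1,y1=win;z[y0:y1,x0:x1]=mk[y0:y1,x0:x1]
    cs,_=cv2.findContours(z,cv2.RETR_EXTERNAL,cv2.CHAIN_APPROX_NONE)
    return max(cs,key=cv2.contourArea)[:,0]
def circ(P):
    A=np.c_[2*P,np.ones(len(P))];s=np.linalg.lstsq(A,(P**2).sum(1),rcond=None)[0]
    return s[:2],2*np.sqrt(s[2]+s[:2]@s[:2])
E
python3 - <<'E'
from h import *
T=cv2.imread('pics/top0.png')[:,:,::-1].copy();S=cv2.imread('pics/side0.png')[:,:,::-1].copy()
mt,ms=env.camera_model('top'),env.camera_model('side')
spec={'pad':((18,120,60),(35,255,255),(215,135,275,195),(270,175,335,218)),
'cup':((3,150,60),(15,255,255),(318,152,345,182),(318,222,352,250)),
'lid':((0,0,150),(179,45,255),(135,175,225,262),(185,150,272,195)),
'tub':((0,0,95),(179,30,255),(350,170,440,258),(240,225,362,340)),
'head':((0,0,165),(179,60,255),(280,230,306,256),(212,202,246,225))}
for k,(lo,hi,wt,ws) in spec.items():
    for n,I,m,w in(('top',T,mt,wt),('side',S,ms,ws)):
        c=cnt(I,lo,hi,w);e=cv2.fitEllipse(c);b=cv2.boundingRect(c)
        out=[]
        for z in(0,.006,.013,.04,.06,.09):
            x,d=circ(plane(m,c,z));out.append((z,np.round(x,3).tolist(),round(d*1e3)))
        print(k,n,b,np.round(e[0],1),out)
c=np.hstack([cv2.resize(T[130:270,130:310],None,fx=4.0,fy=4.0)])
cv2.imwrite('pics/c1.png',c[:,:,::-1]) 
c=cv2.resize(S[190:345,200:400],None,fx=3.8,fy=3.8);cv2.imwrite('pics/c2.png',c[:,:,::-1])
E
```

```text
pad top (221, 141, 48, 47) [244.6 164.1] [(0, [0.642, 0.097], 114), (0.006, [0.641, 0.097], 113), (0.013, [0.64, 0.096], 113), (0.04, [0.635, 0.094], 109), (0.06, [0.631, 0.092], 107), (0.09, [0.626, 0.089], 103)]
pad side (277, 183, 53, 30) [303.4 197.8] [(0, [0.646, 0.107], 124), (0.006, [0.642, 0.097], 123), (0.013, [0.638, 0.085], 121), (0.04, [0.622, 0.037], 115), (0.06, [0.61, 0.003], 110), (0.09, [0.591, -0.05], 104)]
cup top (320, 158, 18, 17) [328.6 166. ] [(0, [0.644, -0.109], 42), (0.006, [0.643, -0.109], 42), (0.013, [0.641, -0.108], 41), (0.04, [0.636, -0.104], 40), (0.06, [0.633, -0.102], 39), (0.09, [0.628, -0.098], 38)]
cup side (324, 226, 24, 19) [337.2 233.5] [(0, [0.665, -0.054], 53), (0.006, [0.661, -0.063], 52), (0.013, [0.657, -0.073], 52), (0.04, [0.639, -0.112], 49), (0.06, [0.626, -0.141], 47), (0.09, [0.607, -0.185], 44)]
lid top (143, 175, 81, 83) [183.3 217.4] [(0, [0.51, 0.239], 189), (0.006, [0.51, 0.238], 188), (0.013, [0.51, 0.236], 187), (0.04, [0.509, 0.229], 182), (0.06, [0.508, 0.225], 178), (0.09, [0.507, 0.218], 172)]
lid side (191, 157, 75, 34) 
[... 358 characters left out ...]
529, -0.261], 227), (0.09, [0.527, -0.251], 219)]
tub side (240, 225, 122, 115) [301.6 283. ] [(0, [0.56, -0.158], 305), (0.006, [0.557, -0.166], 301), (0.013, [0.554, -0.175], 297), (0.04, [0.542, -0.209], 282), (0.06, [0.533, -0.234], 271), (0.09, [0.519, -0.271], 254)]
head top (286, 236, 16, 16) [293.4 243.6] [(0, [0.451, -0.027], 36), (0.006, [0.451, -0.027], 36), (0.013, [0.451, -0.027], 36), (0.04, [0.452, -0.026], 35), (0.06, [0.452, -0.025], 34), (0.09, [0.453, -0.024], 33)]
head side (220, 208, 18, 11) [228.8 212.8] [(0, [0.471, 0.078], 38), (0.006, [0.469, 0.068], 38), (0.013, [0.467, 0.056], 38), (0.04, [0.46, 0.011], 36), (0.06, [0.454, -0.023], 34), (0.09, [0.445, -0.074], 32)]
```

View pics/c2.png

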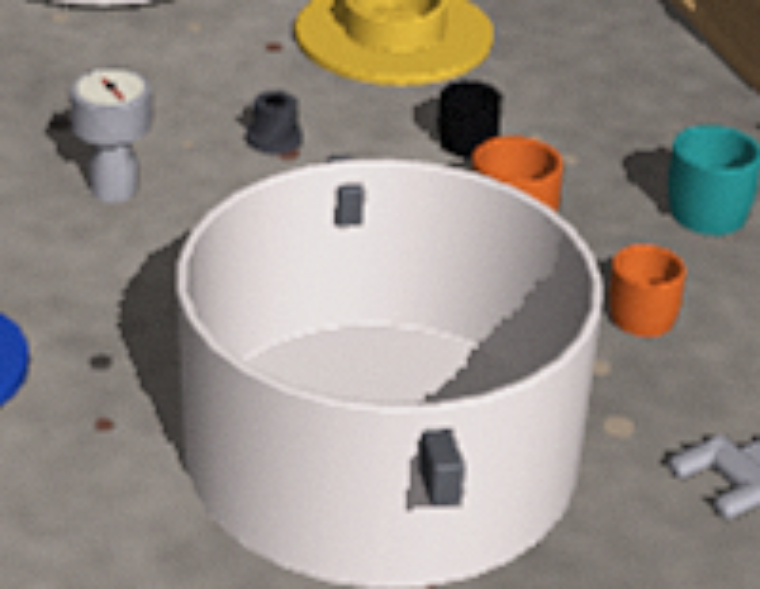

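```bash
cat >> h.py <<'E'
def plan(pos,yaw,n,z=None):
    "n rows from measured pose to pos, yaw (deg), pointing down; prints tool-axis mm, rad"
    o=env.get_obs();p=np.array(o['tool_pos']);y0=np.radians(o['tool_rot'][2]);dy=(np.radians(yaw)-y0+np.pi)%(2*np.pi)-np.pi
    d=(np.array(pos)-p)/n*1e3;y=y0;print('from',p.round(4),o['tool_rot'].round(2),'t',round(o['time_s'],2),'step',np.linalg.norm(d).round(1))
    for i in range(n):
        X=np.array([np.cos(y),np.sin(y),0]);Y=np.array([np.sin(y),-np.cos(y),0])
        print(round(d@X,1),round(d@Y,1),round(-d[2],1),'| dr',round(-dy/n,4));y+=dy/n
E
python3 - <<'E'
from h import *
plan([.62,.04,.222],90,15)
S=[(247.4,263.7),(358.4,266.3),(302.6,232.1),(304,296.6)]
print(plane(env.camera_model('side'),S,.09))
E
```

```text
from [0.2306 0.6073 0.2217] [-1.7992e+02  1.0000e-02  1.5922e+02] t 0.15 step 45.9
-37.7 -26.1 -0.0 | dr 0.0805
-39.7 -23.0 -0.0 | dr 0.0805
-41.4 -19.8 -0.0 | dr 0.0805
-42.9 -16.4 -0.0 | dr 0.0805
-44.0 -12.9 -0.0 | dr 0.0805
-44.9 -9.3 -0.0 | dr 0.0805
-45.5 -5.6 -0.0 | dr 0.0805
-45.8 -2.0 -0.0 | dr 0.0805
-45.8 1.7 -0.0 | dr 0.0805
-45.6 5.4 -0.0 | dr 0.0805
-45.0 9.1 -0.0 | dr 0.0805
-44.1 12.7 -0.0 | dr 0.0805
-42.9 16.2 -0.0 | dr 0.0805
-41.5 19.6 -0.0 | dr 0.0805
-39.8 22.8 -0.0 | dr 0.0805
[[ 0.4443741  -0.23053811]
 [ 0.60455986 -0.27782716]
 [ 0.55230982 -0.1662177 ]
 [ 0.50343737 -0.32443058]]
```

>>> {"method": "step_arm", "body": {"moves": [{"dp": [-38, -26, 0], "dr": [0, 0, 0.08], "fingers": 0}, {"dp": [-40, -23, 0], "dr": [0, 0, 0.08], "fingers": 0}, {"dp": [-41, -20, 0], "dr": [0, 0, 0.08], "fingers": 0}, {"dp": [-43, -16, 0], "dr": [0, 0, 0.08], "fingers": 0}, {"dp": [-44, -13, 0], "dr": [0, 0, 0.08], "fingers": 0}], "squeeze": 15}}

```text
time_s: 0.78
tool_pos: [0.3618, 0.4173, 0.2223]
tool_rot: [-180.0, 0.0, 136.1]
force: [0.0, 0.6, -0.2]
grip_width: 0.0871
grasp_force: 0.0
```

>>> {"method": "step_arm", "body": {"moves": [{"dp": [-45, -9, 0], "dr": [0, 0, 0.08], "fingers": 0}, {"dp": [-45, -6, 0], "dr": [0, 0, 0.08], "fingers": 0}, {"dp": [-46, -2, 0], "dr": [0, 0, 0.08], "fingers": 0}, {"dp": [-46, 2, 0], "dr": [0, 0, 0.08], "fingers": 0}, {"dp": [-46, 5, 0], "dr": [0, 0, 0.08], "fingers": 0}]}}

```text
time_s: 1.4
tool_pos: [0.492, 0.2284, 0.2225]
tool_rot: [180.0, -0.0, 113.2]
force: [0.5, 0.9, -0.5]
grip_width: 0.0872
grasp_force: 0.0
```

>>> {"method": "step_arm", "body": {"moves": [{"dp": [-45, 9, 0], "dr": [0, 0, 0.08], "fingers": 0}, {"dp": [-44, 13, 0], "dr": [0, 0, 0.08], "fingers": 0}, {"dp": [-43, 16, 0], "dr": [0, 0, 0.08], "fingers": 0}, {"dp": [-41, 20, 0], "dr": [0, 0, 0.08], "fingers": 0}, {"dp": [-20, 11, 0], "dr": [0, 0, 0.08], "fingers": 0}]}}

```text
time_s: 2.02
tool_pos: [0.6102, 0.0579, 0.2223]
tool_rot: [-180.0, 0.1, 90.1]
force: [1.0, 0.5, -0.5]
grip_width: 0.0866
grasp_force: 0.0
```

```bash
python3 - <<'E'
from h import *
import pickle
m=env.camera_model('wrist');I=env.read_camera('wrist');cv2.imwrite('pics/w1.png',I[:,:,::-1]);pickle.dump(m,open('w1.pkl','wb'))
o=env.get_obs();print(o['tool_pos'],o['tool_rot'])
for k,X in dict(pad=(.641,.097,.006),cup=(.636,-.105,.04),defl=(.452,-.024,.06),tub=(.526,-.25,.09)).items():print(k,proj(m,X))
E
```

```text
[0.61106811 0.05566886 0.22222917] [1.79957968e+02 1.55449988e-01 8.98000861e+01]
pad [[309.72679275 136.86633688]]
cup [[303.31751685 319.18564286]]
defl [[125.80090358 262.26052815]]
tub [[205.59235906 457.49249379]]
```

View pics/w1.png

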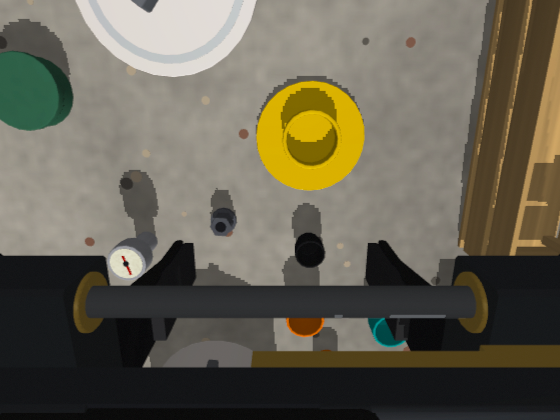

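Wrist view: pad holder disc centre at (310,136), deflator dial at (126,263). Both are where the top/side estimates project.

```bash
python3 - <<'E'
from h import *
import pickle
m=pickle.load(open('w1.pkl','rb'));I=cv2.imread('pics/w1.png')[:,:,::-1].copy()
T=cv2.imread('pics/top0.png')[:,:,::-1].copy();S=cv2.imread('pics/side0.png')[:,:,::-1].copy()
mt,ms=env.camera_model('top'),env.camera_model('side')
lo,hi=(18,120,60),(35,255,255)
cs=[(mm,cnt(i,lo,hi,w)) for mm,i,w in((m,I,(240,60,380,205)),(mt,T,(215,135,275,195)))]
for mm,c in cs:
    for z in(0,.006,.015): x,d=circ(plane(mm,c,z));print(z,x.round(4),d.round(4))
e=[cv2.fitEllipse(c)[0] for _,c in cs];print(e,tri([m,mt],e))
lo,hi=(0,0,150),(30,60,255)
c=cnt(I,lo,hi,(108,245,146,281));e=[cv2.fitEllipse(c)[0],(293.4,243.6),(228.8,212.8)];print('dial',e[0],tri([m,mt],e[:2]),tri([m,mt,ms],e))
plan([.641,.097,.06],90,5)
E
```

```text
0 [0.6417 0.0957] 0.1169
0.006 [0.6412 0.0964] 0.1151
0.015 [0.6404 0.0973] 0.1124
0 [0.642  0.0972] 0.1142
0.006 [0.6409 0.0967] 0.1135
0.015 [0.6394 0.0959] 0.1124
[(309.9339599609375, 135.06678771972656), (244.6243896484375, 164.12513732910156)] (array([ 0.64227298,  0.09776694, -0.00442815]), [array([0.2, 0.1]), array([-0. ,  0.1])])
dial (124.56048583984375, 264.4050598144531) (array([ 0.45243413, -0.02461012,  0.06387869]), [array([0.1, 0.1]), array([-0.1,  0.1])]) (array([ 0.45238511, -0.02529827,  0.06184121]), [array([ 1. , -0.2]), array([0.2, 0.1]), array([-0.5, -0.3])])
from [0.6111 0.0557 0.2222] [1.7996e+02 1.6000e-01 8.9800e+01] t 2.08 step 34.0
8.3 6.0 32.4 | dr -0.0007
8.3 6.0 32.4 | dr -0.0007
8.3 6.0 32.4 | dr -0.0007
8.3 6.0 32.4 | dr -0.0007
8.3 6.0 32.4 | dr -0.0007
```

>>> {"method": "step_arm", "body": {"moves": [{"dp": [10, 8, 33], "dr": [0, 0, 0], "fingers": 0}, {"dp": [10, 7, 33], "dr": [0, 0, 0], "fingers": 0}, {"dp": [10, 7, 33], "dr": [0, 0, 0], "fingers": 0}, {"dp": [11, 8, 33], "dr": [0, 0, 0], "fingers": 0}, {"dp": [0, 0, 30], "dr": [0, 0, 0], "fingers": 0}]}}

```text
time_s: 2.7
tool_pos: [0.6382, 0.1059, 0.0589]
tool_rot: [-179.9, -0.1, 90.7]
force: [-0.0, 0.3, 0.7]
grip_width: 0.087
grasp_force: 0.0
```

```bash
python3 - <<'E'
from h import *
plan([.641,.0966,.020],90,3)
E
```

```text
from [0.6382 0.1059 0.0589] [-1.7992e+02 -1.1000e-01  9.0680e+01] t 2.7 step 13.4
-3.1 0.9 13.0 | dr 0.0039
-3.1 0.9 13.0 | dr 0.0039
-3.1 0.9 13.0 | dr 0.0039
```

>>> {"method": "step_arm", "body": {"moves": [{"dp": [0, 0, 10], "dr": [0, 0, 0], "fingers": 0}, {"dp": [0, 0, 0], "dr": [0, 0, 0], "fingers": 0}, {"dp": [0, 0, 0], "dr": [0, 0, 0], "fingers": 0}, {"dp": [0, 0, 0], "dr": [0, 0, 0], "fingers": 0}, {"dp": [0, 0, 0], "dr": [0, 0, 0], "fingers": 0}]}}

```text
time_s: 3.32
tool_pos: [0.6396, 0.102, 0.0515]
tool_rot: [179.9, -0.0, 90.4]
force: [-0.1, 0.4, 0.3]
grip_width: 0.0871
grasp_force: 0.0
```

```bash
python3 - <<'E'
from h import *
m=env.camera_model('wrist');I=env.read_camera('wrist');cv2.imwrite('pics/w2.png',I[:,:,::-1])
o=env.get_obs();print(o['tool_pos'],o['tool_rot'],o['qpos'],o['joint_velocities'])
lo,hi=(18,120,60),(35,255,255)
c=cnt(I,lo,hi,(0,0,560,420));print(cv2.boundingRect(c))
for z in(0,.006):
  print(circ(plane(m,c,z)))
print(proj(m,(.641,.0966,.006)))
E
```

```text
[0.63947171 0.10201976 0.05125672] [ 1.79941536e+02 -2.51663979e-02  9.04502507e+01] [-30.54951042  26.77687648  24.44863812  94.94970365 -12.34221335
  60.88759678  -1.94257684] [ 0.04954269  0.19233189 -0.07034986  0.22740183  0.07272209 -0.01554452
  0.01081091]
(193, 144, 182, 142)
(array([0.64105693, 0.10041069]), np.float64(0.1107707654335881))
(array([0.64097486, 0.102629  ]), np.float64(0.10767502294915379))
[[283.24982622 235.38641379]]
```

View pics/w2.png

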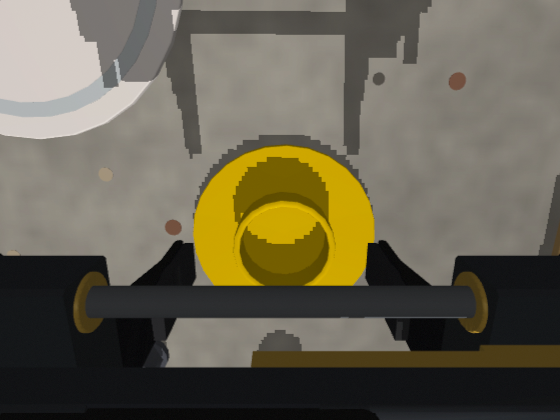

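Wrist view: socket at (284,245), centred between the fingers. The arm is static, so I correct by the small measured offset and go down.

>>> {"method": "step_arm", "body": {"moves": [{"dp": [-2.5, 1, 8], "dr": [0, 0, 0.008], "fingers": 0}, {"dp": [-3, 0.5, 8], "dr": [0, 0, 0], "fingers": 0}, {"dp": [0, 0, 8], "dr": [0, 0, 0], "fingers": 0}, {"dp": [0, 0, 7], "dr": [0, 0, 0], "fingers": 0}, {"dp": [0, 0, 0], "dr": [0, 0, 0], "fingers": 0}]}}

```text
time_s: 4.0
tool_pos: [0.64, 0.0965, 0.0186]
tool_rot: [-179.9, 0.0, 90.0]
force: [0.4, -0.7, 0.4]
grip_width: 0.087
grasp_force: 0.0
```

>>> {"method": "step_arm", "body": {"moves": [{"dp": [0, 0, 0], "dr": [0, 0, 0], "fingers": 0}, {"dp": [0, 0, 0], "dr": [0, 0, 0], "fingers": 0}, {"dp": [0, 0, 0], "dr": [0, 0, 0], "fingers": 0}, {"dp": [0, 0, 0], "dr": [0, 0, 0], "fingers": 0}, {"dp": [0, 0, 0], "dr": [0, 0, 0], "fingers": 0}]}}

```text
time_s: 4.62
tool_pos: [0.6407, 0.0965, 0.0197]
tool_rot: [180.0, -0.0, 90.0]
force: [-0.1, -0.5, 0.1]
grip_width: 0.087
grasp_force: 0.0
```

>>> {"method": "step_arm", "body": {"moves": [{"dp": [0, 0, 0], "dr": [0, 0, 0], "fingers": 1}, {"dp": [0, 0, 0], "dr": [0, 0, 0], "fingers": 1}, {"dp": [0, 0, 0], "dr": [0, 0, 0], "fingers": 1}, {"dp": [0, 0, 0], "dr": [0, 0, 0], "fingers": 1}, {"dp": [0, 0, 0], "dr": [0, 0, 0], "fingers": 1}], "squeeze": 20}}

```text
time_s: 5.25
tool_pos: [0.6408, 0.0965, 0.0196]
tool_rot: [180.0, -0.0, 90.0]
force: [0.6, 0.0, -0.2]
grip_width: 0.0595
grasp_force: 20.0
```

>>> {"method": "step_arm", "body": {"moves": [{"dp": [0, 0, -10], "dr": [0, 0, 0], "fingers": 1}, {"dp": [0, 0, -20], "dr": [0, 0, 0], "fingers": 1}, {"dp": [0, 0, -30], "dr": [0, 0, 0], "fingers": 1}, {"dp": [0, 0, -40], "dr": [0, 0, 0], "fingers": 1}, {"dp": [0, 0, -40], "dr": [0, 0, 0], "fingers": 1}]}}

```text
time_s: 5.88
tool_pos: [0.6407, 0.0964, 0.1624]
tool_rot: [179.9, -0.0, 90.0]
force: [0.5, 0.7, -0.9]
grip_width: 0.059
grasp_force: 20.0
```

```bash
python3 - <<'E'
from h import *
T=cv2.imread('pics/top0.png');S=cv2.imread('pics/side0.png')
for n,I,w in(('top',T,(345,165,445,262)),('side',S,(235,222,370,345))):
    m=env.camera_model(n)
    for th in(150,165,180):
        h=cv2.cvtColor(I,cv2.COLOR_BGR2HSV);c=cv2.convexHull(cnt(np.ascontiguousarray(I[:,:,::-1]),(0,0,th),(179,40,255),w))[:,0]
        P=plane(m,c,.09)
        a=P-[.526,-.25]
        s=(a[:,1]<-.02) if n=='top' else (a[:,1]>0.0)
        print(n,th,cv2.boundingRect(c),s.sum(),circ(P[s]))
a=cv2.resize(T[165:262,345:445],None,fx=5,fy=5);cv2.imwrite('pics/c3.png',a)
E
```

```text
top 150 (357, 175, 76, 86) 13 (array([ 0.52416394, -0.24472763]), np.float64(0.17506829993536926))
top 165 (357, 176, 76, 77) 15 (array([ 0.52455506, -0.24591775]), np.float64(0.17054690224975078))
top 180 (357, 190, 39, 62) 0 (array([0., 0.]), np.float64(0.0))
side 150 (247, 231, 112, 114) 20 (array([ 0.52607753, -0.24329711]), np.float64(0.16818621188158078))
side 165 (247, 232, 111, 113) 20 (array([ 0.52597695, -0.24375363]), np.float64(0.16764894177566786))
side 180 (247, 232, 111, 113) 19 (array([ 0.5260159 , -0.24381532]), np.float64(0.16733805875153832))
```

View pics/c3.png

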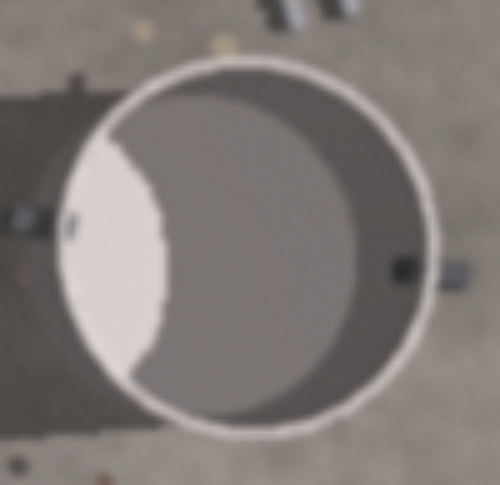

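Crop: the rim circle runs 57–438 both ways, so its centre is at top-image pixel (394.1, 214.1). Clips are at left and right, below the rim.

```bash
python3 - <<'E'
from h import *
m=env.camera_model('top');s=env.camera_model('side')
a=np.radians(np.arange(0,360,20));P=np.c_[394.1+38.1*np.cos(a),214.1+38.1*np.sin(a)]
for z in(.08,.085,.09,.095):
    x,d=circ(plane(m,P,z));y,e=circ(plane(s,[(247.2,263.7),(358.5,266.3),(302.6,231.9),(304,296.8)],z));print(z,x.round(4),round(d,4),y.round(4),round(e,4))
plan([.525,-.248,.165],90,10)
E
```

```text
0.08 [ 0.5255 -0.2487] 0.1717 [ 0.5317 -0.2319] 0.1713
0.085 [ 0.5252 -0.2472] 0.1707 [ 0.5294 -0.2385] 0.1695
0.09 [ 0.5249 -0.2457] 0.1697 [ 0.5271 -0.245 ] 0.1676
0.095 [ 0.5247 -0.2442] 0.1687 [ 0.5248 -0.2516] 0.1657
from [0.6407 0.0964 0.1624] [ 1.7993e+02 -2.0000e-02  8.9990e+01] t 5.88 step 36.3
-34.4 -11.6 -0.3 | dr -0.0
-34.4 -11.6 -0.3 | dr -0.0
-34.4 -11.6 -0.3 | dr -0.0
-34.4 -11.6 -0.3 | dr -0.0
-34.4 -11.6 -0.3 | dr -0.0
-34.4 -11.6 -0.3 | dr -0.0
-34.4 -11.6 -0.3 | dr -0.0
-34.4 -11.6 -0.3 | dr -0.0
-34.4 -11.6 -0.3 | dr -0.0
-34.4 -11.6 -0.3 | dr -0.0
```

>>> {"method": "step_arm", "body": {"moves": [{"dp": [-30, -10, 0], "dr": [0, 0, 0], "fingers": 1}, {"dp": [-40, -13, 0], "dr": [0, 0, 0], "fingers": 1}, {"dp": [-40, -13, 0], "dr": [0, 0, 0], "fingers": 1}, {"dp": [-40, -14, 0], "dr": [0, 0, 0], "fingers": 1}, {"dp": [-40, -14, 0], "dr": [0, 0, 0], "fingers": 1}]}}

```text
time_s: 6.5
tool_pos: [0.5763, -0.095, 0.1613]
tool_rot: [179.9, -0.0, 90.0]
force: [1.0, 0.3, -0.8]
grip_width: 0.0593
grasp_force: 20.0
```

>>> {"method": "step_arm", "body": {"moves": [{"dp": [-40, -14, 0], "dr": [0, 0, 0], "fingers": 1}, {"dp": [-40, -14, 0], "dr": [0, 0, 0], "fingers": 1}, {"dp": [-40, -13, 0], "dr": [0, 0, 0], "fingers": 1}, {"dp": [-22, -7, 0], "dr": [0, 0, 0], "fingers": 1}, {"dp": [-10, -3, 0], "dr": [0, 0, 0], "fingers": 1}]}}

```text
time_s: 7.12
tool_pos: [0.5251, -0.2474, 0.161]
tool_rot: [179.9, 0.0, 89.8]
force: [-0.2, 0.3, -1.4]
grip_width: 0.0593
grasp_force: 20.0
```

>>> {"method": "step_arm", "body": {"moves": [{"dp": [0, 0, 10], "dr": [0, 0, 0], "fingers": 1}, {"dp": [0, 0, 10], "dr": [0, 0, 0], "fingers": 1}, {"dp": [0, 0, 0], "dr": [0, 0, 0], "fingers": 1}, {"dp": [0, 0, 0], "dr": [0, 0, 0], "fingers": 1}, {"dp": [0, 0, 0], "dr": [0, 0, 0], "fingers": 1}]}}

```text
time_s: 7.75
tool_pos: [0.526, -0.2453, 0.1398]
tool_rot: [180.0, 0.0, 90.0]
force: [-0.3, 0.3, -1.9]
grip_width: 0.0594
grasp_force: 20.0
```

```bash
python3 - <<'E'
from h import *
plan([.5255,-.2455,.08],90,1)
for n in('top','side'): cv2.imwrite(f'pics/{n}2.png',env.read_camera(n)[:,:,::-1])
S=cv2.imread('pics/side2.png');T=cv2.imread('pics/top2.png')
cv2.imwrite('pics/c4.png',np.hstack([cv2.resize(S[130:330,210:400],(400,421)),cv2.resize(T[130:290,310:460],(395,421))]))
E
```

```text
from [ 0.526  -0.2453  0.1398] [179.98   0.    90.03] t 7.75 step 59.8
-0.2 -0.5 59.8 | dr 0.0005
```

View pics/c4.png

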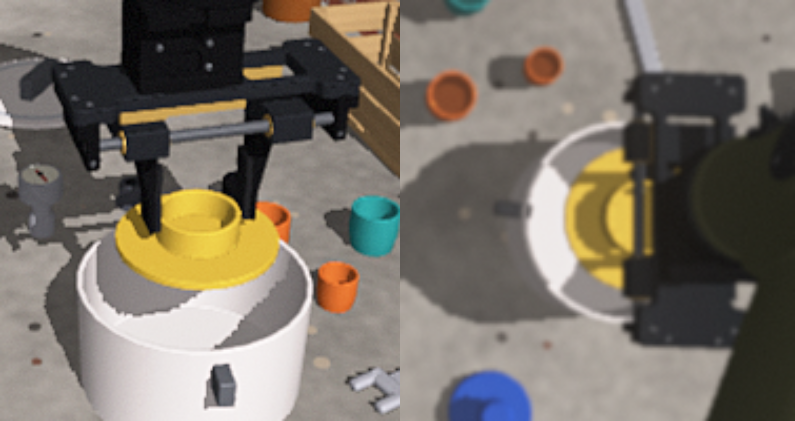

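Side crop: the pad holder is held level and centred over the tub mouth. I lower it.

>>> {"method": "step_arm", "body": {"moves": [{"dp": [0, 0, 20], "dr": [0, 0, 0], "fingers": 1}, {"dp": [0, 0, 30], "dr": [0, 0, 0], "fingers": 1}, {"dp": [0, 0, 30], "dr": [0, 0, 0], "fingers": 1}, {"dp": [0, 0, 16], "dr": [0, 0, 0], "fingers": 1}, {"dp": [0, 0, 8], "dr": [0, 0, 0], "fingers": 1}]}}

```text
time_s: 8.48
tool_pos: [0.525, -0.2454, 0.0342]
tool_rot: [-179.9, -0.0, 90.0]
force: [-0.0, 0.1, -2.3]
grip_width: 0.059
grasp_force: 20.0
```

>>> {"method": "step_arm", "body": {"moves": [{"dp": [0, 0, 4], "dr": [0, 0, 0], "fingers": 1}, {"dp": [0, 0, 2], "dr": [0, 0, 0], "fingers": 1}, {"dp": [0, 0, 0], "dr": [0, 0, 0], "fingers": 1}, {"dp": [0, 0, 0], "dr": [0, 0, 0], "fingers": 1}, {"dp": [0, 0, 0], "dr": [0, 0, 0], "fingers": 1}]}}

```text
time_s: 9.1
tool_pos: [0.5259, -0.2456, 0.0299]
tool_rot: [180.0, 0.0, 90.0]
force: [0.6, -0.2, -1.4]
grip_width: 0.0594
grasp_force: 20.0
```

>>> {"method": "step_arm", "body": {"moves": [{"dp": [0, 0, 2], "dr": [0, 0, 0], "fingers": 1}, {"dp": [0, 0, 1.5], "dr": [0, 0, 0], "fingers": 1}, {"dp": [0, 0, 1], "dr": [0, 0, 0], "fingers": 1}, {"dp": [0, 0, 0.5], "dr": [0, 0, 0], "fingers": 1}, {"dp": [0, 0, 0], "dr": [0, 0, 0], "fingers": 1}]}}

```text
time_s: 9.72
tool_pos: [0.5256, -0.2455, 0.0245]
tool_rot: [180.0, -0.0, 90.0]
force: [-0.4, 0.2, -1.6]
grip_width: 0.0593
grasp_force: 20.0
```

>>> {"method": "step_arm", "body": {"moves": [{"dp": [0, 0, 0.5], "dr": [0, 0, 0], "fingers": 1}, {"dp": [0, 0, 0.5], "dr": [0, 0, 0], "fingers": 1}, {"dp": [0, 0, 0], "dr": [0, 0, 0], "fingers": 1}, {"dp": [0, 0, 0], "dr": [0, 0, 0], "fingers": 1}, {"dp": [0, 0, 0], "dr": [0, 0, 0], "fingers": 1}]}}

```text
time_s: 10.35
tool_pos: [0.5257, -0.2455, 0.0236]
tool_rot: [180.0, -0.0, 90.0]
force: [0.1, -0.2, -1.6]
grip_width: 0.0594
grasp_force: 20.0
```

>>> {"method": "step_arm", "body": {"moves": [{"dp": [0, 0, 0.5], "dr": [0, 0, 0], "fingers": 1}, {"dp": [0, 0, 0.3], "dr": [0, 0, 0], "fingers": 1}, {"dp": [0, 0, 0], "dr": [0, 0, 0], "fingers": 1}, {"dp": [0, 0, 0], "dr": [0, 0, 0], "fingers": 1}, {"dp": [0, 0, 0], "dr": [0, 0, 0], "fingers": 1}]}}

```text
time_s: 10.98
tool_pos: [0.5257, -0.2455, 0.0235]
tool_rot: [180.0, -0.0, 90.0]
force: [-1.6, 1.0, 5.0]
grip_width: 0.0594
grasp_force: 20.0
```

Contact at 5 N upward. Releasing.

>>> {"method": "step_arm", "body": {"moves": [{"dp": [0, 0, 0], "dr": [0, 0, 0], "fingers": 0.2}, {"dp": [0, 0, 0], "dr": [0, 0, 0], "fingers": 0.1}, {"dp": [0, 0, 0], "dr": [0, 0, 0], "fingers": 0.1}, {"dp": [0, 0, -5], "dr": [0, 0, 0], "fingers": 0.1}, {"dp": [0, 0, -20], "dr": [0, 0, 0], "fingers": 0.1}]}}

```text
time_s: 11.6
tool_pos: [0.5247, -0.2452, 0.0476]
tool_rot: [-179.9, -0.0, 90.0]
force: [-0.3, 1.0, 0.1]
grip_width: 0.078
grasp_force: 0.0
```

>>> {"method": "step_arm", "body": {"moves": [{"dp": [0, 0, -45], "dr": [0, 0, 0], "fingers": 0.2}, {"dp": [0, 0, -50], "dr": [0, 0, 0], "fingers": 0.2}, {"dp": [10, 10, -20], "dr": [0, 0, 0], "fingers": 0.2}, {"dp": [30, 20, 0], "dr": [0, 0, 0], "fingers": 0.2}, {"dp": [35, 25, 0], "dr": [0, 0, 0], "fingers": 0.2}]}}

```text
time_s: 12.22
tool_pos: [0.5814, -0.171, 0.1653]
tool_rot: [179.8, 0.0, 89.9]
force: [0.9, -0.3, -0.2]
grip_width: 0.0695
grasp_force: 0.0
```

>>> {"method": "step_arm", "body": {"moves": [{"dp": [35, 25, 0], "dr": [0, 0, 0], "fingers": 0.2}, {"dp": [20, 20, 0], "dr": [0, 0, 0], "fingers": 0.2}, {"dp": [0, 0, 0], "dr": [0, 0, 0], "fingers": 0.2}, {"dp": [0, 0, 0], "dr": [0, 0, 0], "fingers": 0.2}, {"dp": [0, 0, 0], "dr": [0, 0, 0], "fingers": 0.2}]}}

```text
time_s: 12.85
tool_pos: [0.6249, -0.1173, 0.1634]
tool_rot: [180.0, 0.0, 89.9]
force: [0.5, -0.5, -0.1]
grip_width: 0.0696
grasp_force: 0.0
```

```bash
python3 - <<'E'
from h import *
plan([.6365,-.1045,.06],90,5)
m=env.camera_model('wrist');I=env.read_camera('wrist')
mt,ms=env.camera_model('top'),env.camera_model('side');S=env.read_camera('side');T=env.read_camera('top')
cv2.imwrite('pics/w3.png',I[:,:,::-1]);cv2.imwrite('pics/s3.png',S[:,:,::-1]);cv2.imwrite('pics/t3.png',T[:,:,::-1])
print(proj(m,(.6365,-.105,.04)),proj(m,(.5255,-.2455,.03)))
cv2.imwrite('pics/c5.png',np.hstack([cv2.resize(I[:,:,::-1],(420,315)),cv2.resize(S[170:350,200:400],(350,315))[:,:,::-1]]))
lo,hi=(3,150,60),(15,255,255)
T0=cv2.imread('pics/top0.png')[:,:,::-1].copy()
for mm,i,w in((mt,T0,(318,152,345,182)),(ms,S,(318,222,352,250))):
    c=cnt(i,lo,hi,w);print(cv2.boundingRect(c))
E
```

```text
from [ 0.6249 -0.1173  0.1634] [1.7997e+02 2.0000e-02 8.9860e+01] t 12.85 step 21.0
2.6 2.3 20.7 | dr -0.0005
2.6 2.3 20.7 | dr -0.0005
2.6 2.3 20.7 | dr -0.0005
2.6 2.3 20.7 | dr -0.0005
2.6 2.3 20.7 | dr -0.0005
[[294.68514553 180.78608001]] [[179.62082616 319.00406891]]
(320, 158, 18, 17)
(324, 226, 24, 19)
```

View pics/c5.png

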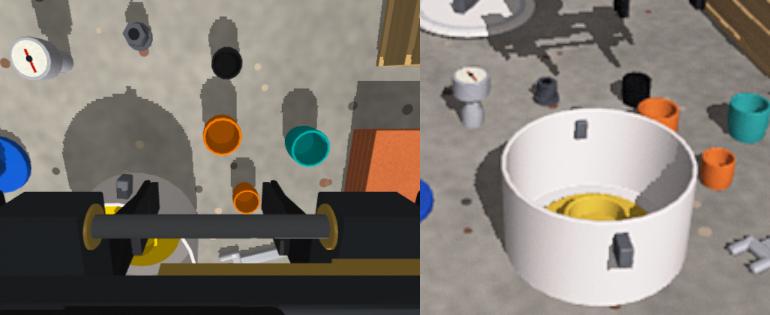

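Crop: pad holder lies flat in the tub; the cup shows at about (296,180) in the wrist image, as predicted. The smaller orange one is behind it, by the fingers.

```bash
python3 - <<'E'
from h import *
m=env.camera_model('wrist');mt=env.camera_model('top');ms=env.camera_model('side')
g=lambda n:cv2.imread(f'pics/{n}.png')[:,:,::-1].copy()
lo,hi=(3,150,40),(15,255,255)
for n,mm,w in(('w3',m,(260,140,330,220)),('top0',mt,(318,152,345,182)),('t3',mt,(318,152,345,182))):
    c=cnt(g(n),lo,hi,w);print(n,cv2.boundingRect(c),[(z,*[np.round(v,4) for v in circ(plane(mm,c,z))]) for z in(.03,.04,.05)])
e=[cv2.fitEllipse(cnt(g('w3'),lo,hi,(260,140,330,220)))[0],cv2.fitEllipse(cnt(g('top0'),lo,hi,(318,152,345,182)))[0]]
print(tri([m,mt],e))
plan([.6365,-.1045,.06],90,5)
# pad in tub
Y=((18,120,60),(35,255,255))
c=cnt(g('t3'),*Y,(350,170,440,258));print('pad',[(z,*[np.round(v,4) for v in circ(plane(mt,c,z))]) for z in(.004,.01)])
E
```

```text
w3 (271, 153, 52, 54) [(0.03, array([ 0.638 , -0.1058]), np.float64(0.0453)), (0.04, array([ 0.6376, -0.1036]), np.float64(0.0438)), (0.05, array([ 0.6371, -0.1013]), np.float64(0.0423))]
top0 (320, 158, 18, 17) [(0.03, array([ 0.6383, -0.1056]), np.float64(0.0405)), (0.04, array([ 0.6365, -0.1043]), np.float64(0.0401)), (0.05, array([ 0.6347, -0.103 ]), np.float64(0.0396))]
t3 (320, 158, 12, 17) [(0.03, array([ 0.6383, -0.1004]), np.float64(0.0339)), (0.04, array([ 0.6365, -0.0991]), np.float64(0.0335)), (0.05, array([ 0.6348, -0.0979]), np.float64(0.0331))]
(array([ 0.63812226, -0.10544378,  0.02979685]), [array([0.1, 0.2]), array([-0.1,  0. ])])
from [ 0.6252 -0.1165  0.1631] [179.98  -0.    89.91] t 13.0 step 20.9
2.4 2.3 20.6 | dr -0.0003
2.4 2.3 20.6 | dr -0.0003
2.4 2.3 20.6 | dr -0.0003
2.4 2.3 20.6 | dr -0.0003
2.4 2.3 20.6 | dr -0.0003Traceback (most recent call last):
  File "<stdin>", line 12, in <module>
  File "h.py", line 23, in cnt
    return max(cs,key=cv2.contourArea)[:,0]
           ~~~^^^^^^^^^^^^^^^^^^^^^^^^
ValueError: max() iterable argument is empty
```

>>> {"method": "step_arm", "body": {"moves": [{"dp": [6, 6, 20], "dr": [0, 0, 0], "fingers": 0.2}, {"dp": [6.3, 6, 30], "dr": [0, 0, 0], "fingers": 0.2}, {"dp": [0, 0, 30], "dr": [0, 0, 0], "fingers": 0.2}, {"dp": [0, 0, 18], "dr": [0, 0, 0], "fingers": 0.2}, {"dp": [0, 0, 8], "dr": [0, 0, 0], "fingers": 0.2}]}}

```text
time_s: 13.62
tool_pos: [0.6369, -0.103, 0.055]
tool_rot: [-179.9, -0.0, 90.0]
force: [0.3, -0.5, 0.1]
grip_width: 0.0699
grasp_force: 0.0
```

>>> {"method": "step_arm", "body": {"moves": [{"dp": [0, 0, 12], "dr": [0, 0, 0], "fingers": 0.2}, {"dp": [0, 0, 10], "dr": [0, 0, 0], "fingers": 0.2}, {"dp": [0, 0, 6], "dr": [0, 0, 0], "fingers": 0.2}, {"dp": [0, 0, 3], "dr": [0, 0, 0], "fingers": 0.2}, {"dp": [0, 0, 0], "dr": [0, 0, 0], "fingers": 0.2}]}}

```text
time_s: 14.25
tool_pos: [0.6377, -0.1032, 0.0258]
tool_rot: [180.0, -0.0, 90.0]
force: [0.0, -0.6, -0.2]
grip_width: 0.0697
grasp_force: 0.0
```

>>> {"method": "step_arm", "body": {"moves": [{"dp": [0, 0, 0], "dr": [0, 0, 0], "fingers": 0.2}, {"dp": [0, 0, 0], "dr": [0, 0, 0], "fingers": 0.2}, {"dp": [0, 0, 0], "dr": [0, 0, 0], "fingers": 0.2}, {"dp": [0, 0, 0], "dr": [0, 0, 0], "fingers": 0.2}, {"dp": [0, 0, 0], "dr": [0, 0, 0], "fingers": 0.2}]}}

```text
time_s: 14.88
tool_pos: [0.6377, -0.1032, 0.0258]
tool_rot: [180.0, -0.0, 90.0]
force: [0.7, -0.2, 0.3]
grip_width: 0.0698
grasp_force: 0.0
```

>>> {"method": "step_arm", "body": {"moves": [{"dp": [-1, 0, 0], "dr": [0, 0, 0], "fingers": 0.2}, {"dp": [0, 0, 0], "dr": [0, 0, 0], "fingers": 0.4}, {"dp": [0, 0, 0], "dr": [0, 0, 0], "fingers": 1}, {"dp": [0, 0, 0], "dr": [0, 0, 0], "fingers": 1}, {"dp": [0, 0, 0], "dr": [0, 0, 0], "fingers": 1}], "squeeze": 12}}

```text
time_s: 15.5
tool_pos: [0.6377, -0.1042, 0.0258]
tool_rot: [180.0, -0.0, 90.0]
force: [1.1, -0.4, -0.0]
grip_width: 0.044
grasp_force: 12.0
```

>>> {"method": "step_arm", "body": {"moves": [{"dp": [0, 0, -10], "dr": [0, 0, 0], "fingers": 1}, {"dp": [0, 0, -30], "dr": [0, 0, 0], "fingers": 1}, {"dp": [0, 0, -45], "dr": [0, 0, 0], "fingers": 1}, {"dp": [0, 0, -40], "dr": [0, 0, 0], "fingers": 1}, {"dp": [0, 0, -15], "dr": [0, 0, 0], "fingers": 1}]}}

```text
time_s: 16.12
tool_pos: [0.6391, -0.1047, 0.1692]
tool_rot: [179.7, 0.0, 90.0]
force: [-0.4, -0.7, -1.2]
grip_width: 0.0437
grasp_force: 12.0
```

>>> {"method": "step_arm", "body": {"moves": [{"dp": [-25, -20, 0], "dr": [0, 0, 0], "fingers": 1}, {"dp": [-35, -28, 0], "dr": [0, 0, 0], "fingers": 1}, {"dp": [-40, -32, 0], "dr": [0, 0, 0], "fingers": 1}, {"dp": [-28, -22, 0], "dr": [0, 0, 0], "fingers": 1}, {"dp": [-13, -10, 0], "dr": [0, 0, 0], "fingers": 1}]}}

```text
time_s: 16.75
tool_pos: [0.5236, -0.247, 0.1651]
tool_rot: [-179.9, -0.0, 89.8]
force: [0.0, -0.0, -0.3]
grip_width: 0.0437
grasp_force: 12.0
```

```bash
python3 - <<'E'
from h import *
T=env.read_camera('top');S=env.read_camera('side')
Y=((18,120,60),(35,255,255));ms=env.camera_model('side');mt=env.camera_model('top')
plan([.5257,-.2455,.08],90,1)
cv2.imwrite('pics/c6.png',np.hstack([cv2.resize(S[100:340,210:400],(400,505)),cv2.resize(T[130:290,310:460],(395,505))])[:,:,::-1])
c=cnt(S,*Y,(240,225,365,345));x=circ(plane(ms,cv2.convexHull(c)[:,0],.01));print(cv2.boundingRect(c),x)
E
```

```text
from [ 0.5246 -0.2464  0.1654] [-1.7996e+02 -1.0000e-02  8.9840e+01] t 16.85 step 85.4
0.9 1.1 85.4 | dr -0.0027
(272, 281, 58, 15) (array([ 0.53699652, -0.21538528]), np.float64(0.073401402217547))
```

View pics/c6.png

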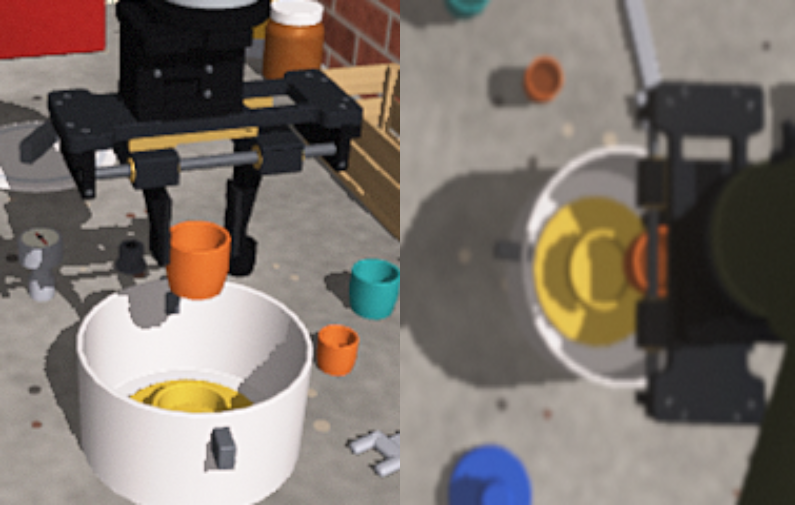

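```bash
python3 - <<'E'
from h import *
T=env.read_camera('top');mt=env.camera_model('top')
c=cnt(T,(15,100,30),(35,255,255),(345,170,440,258));print(cv2.boundingRect(c))
P=plane(mt,c,.01);h=P[P[:,1]>-.235]
q=P-[.5257,-.2455];r=np.hypot(*q.T);k=(q[:,1]>.01)&(r>.045);print(k.sum(),circ(P[k]),plane(mt,(385.6,215.5),.01))
plan([.5257,-.2455,.08],90,1)
E
```

```text
(361, 193, 43, 46)
58 (array([ 0.52482601, -0.24351801]), np.float64(0.1110981088527016)) [[ 0.52489047 -0.24874398]]
from [ 0.5258 -0.2447  0.1654] [-1.800e+02 -5.000e-02  8.998e+01] t 16.9 step 85.4
-0.8 -0.1 85.4 | dr -0.0003
```

The pad holder is where it was released (0.525, −0.245), and the cup hangs upright. Lowering it into the socket.

>>> {"method": "step_arm", "body": {"moves": [{"dp": [-0.8, 0, 20], "dr": [0, 0, 0], "fingers": 1}, {"dp": [0, 0, 30], "dr": [0, 0, 0], "fingers": 1}, {"dp": [0, 0, 30], "dr": [0, 0, 0], "fingers": 1}, {"dp": [0, 0, 12], "dr": [0, 0, 0], "fingers": 1}, {"dp": [0, 0, 5], "dr": [0, 0, 0], "fingers": 1}]}}

```text
time_s: 17.52
tool_pos: [0.5257, -0.2451, 0.0676]
tool_rot: [-179.9, -0.0, 90.1]
force: [0.3, -0.7, -1.1]
grip_width: 0.044
grasp_force: 12.0
```

>>> {"method": "step_arm", "body": {"moves": [{"dp": [0, 0, 0], "dr": [0, 0, 0], "fingers": 1}, {"dp": [0, 0, 8], "dr": [0, 0, 0], "fingers": 1}, {"dp": [0, 0, 8], "dr": [0, 0, 0], "fingers": 1}, {"dp": [0, 0, 5], "dr": [0, 0, 0], "fingers": 1}, {"dp": [0, 0, 0], "dr": [0, 0, 0], "fingers": 1}]}}

```text
time_s: 18.15
tool_pos: [0.5253, -0.2459, 0.0472]
tool_rot: [-179.9, -0.0, 90.0]
force: [-0.3, 0.1, -0.5]
grip_width: 0.0439
grasp_force: 12.0
```

>>> {"method": "step_arm", "body": {"moves": [{"dp": [0, 0, 4], "dr": [0, 0, 0], "fingers": 1}, {"dp": [0, 0, 3], "dr": [0, 0, 0], "fingers": 1}, {"dp": [0, 0, 1.5], "dr": [0, 0, 0], "fingers": 1}, {"dp": [0, 0, 1], "dr": [0, 0, 0], "fingers": 1}, {"dp": [0, 0, 0], "dr": [0, 0, 0], "fingers": 1}]}}

```text
time_s: 18.77
tool_pos: [0.5256, -0.246, 0.0382]
tool_rot: [-180.0, -0.0, 90.0]
force: [0.9, 0.1, -0.2]
grip_width: 0.0436
grasp_force: 12.0
```

>>> {"method": "step_arm", "body": {"moves": [{"dp": [0, 0, 0.5], "dr": [0, 0, 0], "fingers": 1}, {"dp": [0, 0, 0.3], "dr": [0, 0, 0], "fingers": 1}, {"dp": [0, 0, 0], "dr": [0, 0, 0], "fingers": 1}, {"dp": [0, 0, 0], "dr": [0, 0, 0], "fingers": 1}, {"dp": [0, 0, 0], "dr": [0, 0, 0], "fingers": 1}]}}

```text
time_s: 19.4
tool_pos: [0.5257, -0.246, 0.0375]
tool_rot: [180.0, -0.0, 90.0]
force: [-0.3, -0.6, -0.9]
grip_width: 0.0439
grasp_force: 12.0
```

>>> {"method": "step_arm", "body": {"moves": [{"dp": [0, 0, 0.5], "dr": [0, 0, 0], "fingers": 1}, {"dp": [0, 0, 0.5], "dr": [0, 0, 0], "fingers": 1}, {"dp": [0, 0, 0.4], "dr": [0, 0, 0], "fingers": 1}, {"dp": [0, 0, 0], "dr": [0, 0, 0], "fingers": 1}, {"dp": [0, 0, 0], "dr": [0, 0, 0], "fingers": 1}]}}

```text
time_s: 20.02
tool_pos: [0.5257, -0.246, 0.0361]
tool_rot: [180.0, -0.0, 90.0]
force: [0.4, 0.4, -0.2]
grip_width: 0.0441
grasp_force: 12.0
```

>>> {"method": "step_arm", "body": {"moves": [{"dp": [0, 0, 0.3], "dr": [0, 0, 0], "fingers": 1}, {"dp": [0, 0, 0.3], "dr": [0, 0, 0], "fingers": 1}, {"dp": [0, 0, 0], "dr": [0, 0, 0], "fingers": 1}, {"dp": [0, 0, 0], "dr": [0, 0, 0], "fingers": 1}, {"dp": [0, 0, 0], "dr": [0, 0, 0], "fingers": 1}]}}

```text
time_s: 20.65
tool_pos: [0.5257, -0.246, 0.0357]
tool_rot: [180.0, -0.0, 90.0]
force: [-1.1, 1.1, 3.8]
grip_width: 0.0439
grasp_force: 12.0
```

>>> {"method": "step_arm", "body": {"moves": [{"dp": [0, 0, 0], "dr": [0, 0, 0], "fingers": 0.35}, {"dp": [0, 0, 0], "dr": [0, 0, 0], "fingers": 0.3}, {"dp": [0, 0, 0], "dr": [0, 0, 0], "fingers": 0.3}, {"dp": [0, 0, -5], "dr": [0, 0, 0], "fingers": 0.3}, {"dp": [0, 0, -20], "dr": [0, 0, 0], "fingers": 0.3}]}}

```text
time_s: 21.28
tool_pos: [0.5248, -0.2457, 0.0604]
tool_rot: [-179.9, -0.0, 90.0]
force: [0.1, -0.5, 0.6]
grip_width: 0.061
grasp_force: 0.0
```

>>> {"method": "step_arm", "body": {"moves": [{"dp": [0, 0, -50], "dr": [0, 0, 0], "fingers": 0.25}, {"dp": [0, 0, -45], "dr": [0, 0, 0], "fingers": 0.25}, {"dp": [20, -7, -10], "dr": [0, 0, 0], "fingers": 0.25}, {"dp": [45, -16, 0], "dr": [0, 0, 0], "fingers": 0.25}, {"dp": [50, -17, 0], "dr": [0, 0, 0], "fingers": 0.25}]}}

```text
time_s: 21.9
tool_pos: [0.4857, -0.1308, 0.1672]
tool_rot: [179.8, 0.0, 89.9]
force: [0.1, 0.1, 0.1]
grip_width: 0.0654
grasp_force: 0.0
```

>>> {"method": "step_arm", "body": {"moves": [{"dp": [50, -17, 0], "dr": [0, 0, 0], "fingers": 0.25}, {"dp": [30, -13, 0], "dr": [0, 0, 0], "fingers": 0.25}, {"dp": [6, 0, 0], "dr": [0, 0, 0], "fingers": 0.25}, {"dp": [0, 0, 0], "dr": [0, 0, 0], "fingers": 0.25}, {"dp": [0, 0, 0], "dr": [0, 0, 0], "fingers": 0.25}]}}

```text
time_s: 22.52
tool_pos: [0.4562, -0.0466, 0.1659]
tool_rot: [180.0, 0.0, 89.9]
force: [0.5, -0.7, -0.4]
grip_width: 0.0653
grasp_force: 0.0
```

```bash
python3 - <<'E'
from h import *
m=env.camera_model('wrist');I=env.read_camera('wrist');S=env.read_camera('side')
plan([.4524,-.025,.043],90,1)
cv2.imwrite('pics/w4.png',I[:,:,::-1]);p=proj(m,(.4524,-.025,.06))[0];print(p)
x,y=p.astype(int)
lo,hi=(0,0,150),(40,70,255)
c=cnt(I,lo,hi,(x-40,y-40,x+40,y+40));print(cv2.boundingRect(c),circ(plane(m,c,.06)))
e=cv2.fitEllipse(c)[0];mt=env.camera_model('top');ms=env.camera_model('side');print(e,tri([m,mt],[e,(293.4,243.6)]),tri([m,ms],[e,(228.8,212.8)]))
cv2.imwrite('pics/c7.png',np.hstack([cv2.resize(I,(420,315)),cv2.resize(S[170:350,200:400],(350,315))])[:,:,::-1])
E
```

```text
from [ 0.4559 -0.0464  0.1655] [1.800e+02 2.000e-02 8.986e+01] t 22.62 step 124.4
21.3 -3.6 122.5 | dr -0.0024
[276.01463935 174.24034658]
(236, 134, 80, 80) (array([ 0.45142183, -0.02462656]), np.float64(0.06284697071453364))
(274.7850036621094, 171.57333374023438) (array([ 0.45169681, -0.02549248,  0.04688126]), [array([ 0.5, -0. ]), array([0. , 0.2])]) (array([ 0.45258046, -0.02308535,  0.05986587]), [array([1.4, 0.2]), array([-0.6,  0. ])])
```

View pics/c7.png

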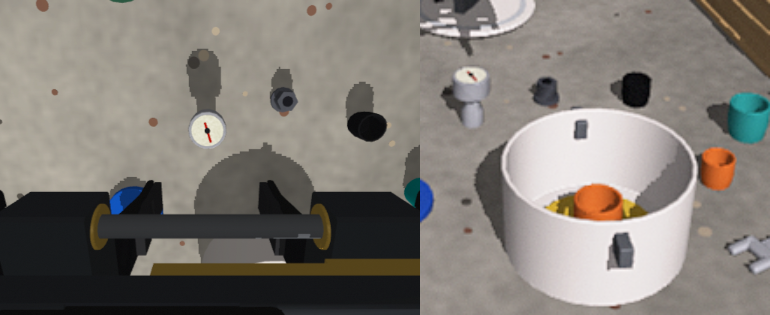

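Cup stands upright in the socket. Dial seen at wrist (276,173.5) vs predicted (276,174.2), so the deflator position is confirmed.

>>> {"method": "step_arm", "body": {"moves": [{"dp": [10, -2, 15], "dr": [0, 0, 0], "fingers": 0.25}, {"dp": [11.3, -1.6, 25], "dr": [0, 0, 0], "fingers": 0.25}, {"dp": [0, 0, 25], "dr": [0, 0, 0], "fingers": 0.25}, {"dp": [0, 0, 18], "dr": [0, 0, 0], "fingers": 0.25}, {"dp": [0, 0, 5], "dr": [0, 0, 0], "fingers": 0.25}]}}

```text
time_s: 23.25
tool_pos: [0.4504, -0.0235, 0.0754]
tool_rot: [-179.8, 0.0, 90.0]
force: [0.5, -0.2, -0.3]
grip_width: 0.0653
grasp_force: 0.0
```

>>> {"method": "step_arm", "body": {"moves": [{"dp": [0, 0, 10], "dr": [0, 0, 0], "fingers": 0.25}, {"dp": [0, 0, 13], "dr": [0, 0, 0], "fingers": 0.25}, {"dp": [0, 0, 9], "dr": [0, 0, 0], "fingers": 0.25}, {"dp": [0, 0, 3], "dr": [0, 0, 0], "fingers": 0.25}, {"dp": [0, 0, 0], "dr": [0, 0, 0], "fingers": 0.25}]}}

```text
time_s: 23.88
tool_pos: [0.4521, -0.0237, 0.0424]
tool_rot: [-180.0, 0.0, 90.0]
force: [0.7, -0.8, 0.4]
grip_width: 0.0652
grasp_force: 0.0
```

>>> {"method": "step_arm", "body": {"moves": [{"dp": [0, 0, 0], "dr": [0, 0, 0], "fingers": 0.25}, {"dp": [0, 0, 0], "dr": [0, 0, 0], "fingers": 0.25}, {"dp": [0, 0, 0], "dr": [0, 0, 0], "fingers": 0.25}, {"dp": [0, 0, 0], "dr": [0, 0, 0], "fingers": 0.25}, {"dp": [0, 0, 0], "dr": [0, 0, 0], "fingers": 0.25}]}}

```text
time_s: 24.5
tool_pos: [0.4521, -0.0237, 0.0425]
tool_rot: [180.0, -0.0, 90.0]
force: [0.0, -0.5, -0.8]
grip_width: 0.0654
grasp_force: 0.0
```

>>> {"method": "step_arm", "body": {"moves": [{"dp": [-1.2, 0.2, 0], "dr": [0, 0, 0], "fingers": 0.35}, {"dp": [0, 0, 0], "dr": [0, 0, 0], "fingers": 0.45}, {"dp": [0, 0, 0], "dr": [0, 0, 0], "fingers": 0.52}, {"dp": [0, 0, 0], "dr": [0, 0, 0], "fingers": 1}, {"dp": [0, 0, 0], "dr": [0, 0, 0], "fingers": 1}], "squeeze": 15}}

```text
time_s: 25.12
tool_pos: [0.4523, -0.0249, 0.0425]
tool_rot: [180.0, -0.0, 90.0]
force: [-0.5, 0.8, -0.2]
grip_width: 0.0394
grasp_force: 15.0
```

>>> {"method": "step_arm", "body": {"moves": [{"dp": [0, 0, -10], "dr": [0, 0, 0], "fingers": 1}, {"dp": [0, 0, -30], "dr": [0, 0, 0], "fingers": 1}, {"dp": [0, 0, -45], "dr": [0, 0, 0], "fingers": 1}, {"dp": [0, 0, -40], "dr": [0, 0, 0], "fingers": 1}, {"dp": [0, 0, -15], "dr": [0, 0, 0], "fingers": 1}]}}

```text
time_s: 25.75
tool_pos: [0.4535, -0.0249, 0.1852]
tool_rot: [179.7, -0.1, 90.0]
force: [0.1, -0.1, -2.3]
grip_width: 0.0392
grasp_force: 15.0
```

>>> {"method": "step_arm", "body": {"moves": [{"dp": [-25, 8, 0], "dr": [0, 0, 0], "fingers": 1}, {"dp": [-45, 15, 0], "dr": [0, 0, 0], "fingers": 1}, {"dp": [-50, 17, 0], "dr": [0, 0, 0], "fingers": 1}, {"dp": [-50, 17, 0], "dr": [0, 0, 0], "fingers": 1}, {"dp": [-35, 12, 0], "dr": [0, 0, 0], "fingers": 1}]}}

```text
time_s: 26.38
tool_pos: [0.5207, -0.2323, 0.1815]
tool_rot: [-179.9, 0.0, 89.9]
force: [0.4, 0.6, -0.8]
grip_width: 0.0397
grasp_force: 15.0
```

>>> {"method": "step_arm", "body": {"moves": [{"dp": [-15, 4, 0], "dr": [0, 0, 0], "fingers": 1}, {"dp": [0, 0, 0], "dr": [0, 0, 0], "fingers": 1}, {"dp": [0, 0, 0], "dr": [0, 0, 0], "fingers": 1}, {"dp": [0, 0, 0], "dr": [0, 0, 0], "fingers": 1}, {"dp": [0, 0, 0], "dr": [0, 0, 0], "fingers": 1}]}}

```text
time_s: 27.0
tool_pos: [0.5254, -0.2438, 0.1826]
tool_rot: [180.0, -0.0, 90.1]
force: [-0.2, 0.0, -1.8]
grip_width: 0.0398
grasp_force: 15.0
```

```bash
python3 - <<'E'
from h import *
T=env.read_camera('top');S=env.read_camera('side');ms=env.camera_model('side')
plan([.5257,-.2455,.057],90,1)
lo,hi=(3,150,40),(15,255,255)
c=cnt(S,lo,hi,(270,240,345,300));print('cup',cv2.boundingRect(c),proj(ms,(.5257,-.246,.05)))
cv2.imwrite('pics/c8.png',np.hstack([cv2.resize(S[100:340,210:400],(400,505)),cv2.resize(T[130:290,310:460],(395,505))])[:,:,::-1])
E
```

```text
from [ 0.5253 -0.2443  0.1826] [ 1.7997e+02 -2.0000e-02  9.0050e+01] t 27.1 step 125.6
-1.2 0.4 125.6 | dr 0.0009
cup (288, 276, 28, 20) [[300.99695589 282.76478925]]
```

View pics/c8.png

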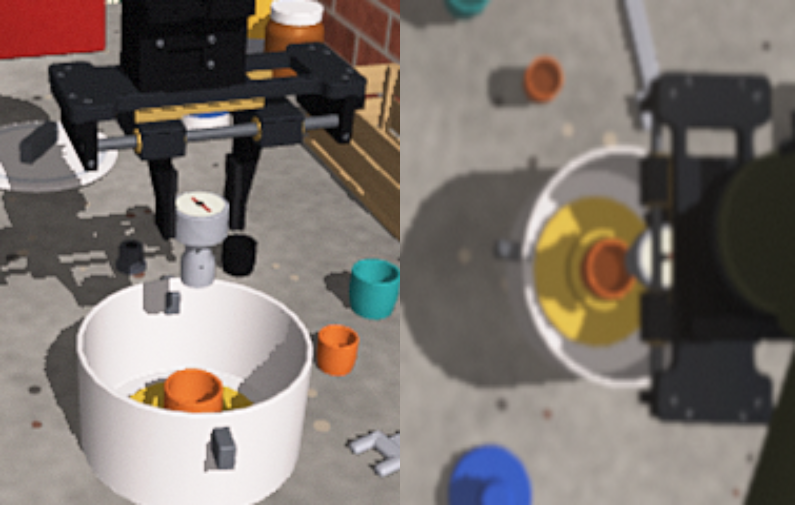

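Deflator held upright, cup centred in the socket at side (301.5, 283) vs predicted (301, 283). Lowering it.

>>> {"method": "step_arm", "body": {"moves": [{"dp": [-1.2, 0.4, 15], "dr": [0, 0, 0], "fingers": 1}, {"dp": [0, 0, 30], "dr": [0, 0, 0], "fingers": 1}, {"dp": [0, 0, 25], "dr": [0, 0, 0], "fingers": 1}, {"dp": [0, 0, 10], "dr": [0, 0, 0], "fingers": 1}, {"dp": [0, 0, 0], "dr": [0, 0, 0], "fingers": 1}]}}

```text
time_s: 27.72
tool_pos: [0.5251, -0.246, 0.1017]
tool_rot: [-179.9, -0.0, 90.0]
force: [0.1, 0.7, -1.3]
grip_width: 0.0394
grasp_force: 15.0
```

>>> {"method": "step_arm", "body": {"moves": [{"dp": [0, 0, 0], "dr": [0, 0, 0], "fingers": 1}, {"dp": [0, 0, 10], "dr": [0, 0, 0], "fingers": 1}, {"dp": [0, 0, 14], "dr": [0, 0, 0], "fingers": 1}, {"dp": [0, 0, 10], "dr": [0, 0, 0], "fingers": 1}, {"dp": [0, 0, 4], "dr": [0, 0, 0], "fingers": 1}]}}

```text
time_s: 28.35
tool_pos: [0.5249, -0.2458, 0.0632]
tool_rot: [-179.9, -0.0, 90.0]
force: [-1.1, -0.6, -1.6]
grip_width: 0.0395
grasp_force: 15.0
```

>>> {"method": "step_arm", "body": {"moves": [{"dp": [0, 0, 2], "dr": [0, 0, 0], "fingers": 1}, {"dp": [0, 0, 1], "dr": [0, 0, 0], "fingers": 1}, {"dp": [0, 0, 0], "dr": [0, 0, 0], "fingers": 1}, {"dp": [0, 0, 0], "dr": [0, 0, 0], "fingers": 1}, {"dp": [0, 0, 0], "dr": [0, 0, 0], "fingers": 1}]}}

```text
time_s: 28.98
tool_pos: [0.5258, -0.2461, 0.0616]
tool_rot: [180.0, -0.0, 90.0]
force: [-0.6, -0.6, -0.9]
grip_width: 0.0393
grasp_force: 15.0
```

>>> {"method": "step_arm", "body": {"moves": [{"dp": [0, 0, 1.5], "dr": [0, 0, 0], "fingers": 1}, {"dp": [0, 0, 1], "dr": [0, 0, 0], "fingers": 1}, {"dp": [0, 0, 1], "dr": [0, 0, 0], "fingers": 1}, {"dp": [0, 0, 0.5], "dr": [0, 0, 0], "fingers": 1}, {"dp": [0, 0, 0], "dr": [0, 0, 0], "fingers": 1}]}}

```text
time_s: 29.6
tool_pos: [0.5256, -0.2461, 0.0574]
tool_rot: [-180.0, -0.0, 90.0]
force: [0.1, -0.2, -1.5]
grip_width: 0.0394
grasp_force: 15.0
```

>>> {"method": "step_arm", "body": {"moves": [{"dp": [0, 0, 0.5], "dr": [0, 0, 0], "fingers": 1}, {"dp": [0, 0, 0.5], "dr": [0, 0, 0], "fingers": 1}, {"dp": [0, 0, 0.3], "dr": [0, 0, 0], "fingers": 1}, {"dp": [0, 0, 0], "dr": [0, 0, 0], "fingers": 1}, {"dp": [0, 0, 0], "dr": [0, 0, 0], "fingers": 1}]}}

```text
time_s: 30.22
tool_pos: [0.5258, -0.2462, 0.0565]
tool_rot: [180.0, 0.0, 90.0]
force: [-0.3, 0.1, 3.6]
grip_width: 0.0394
grasp_force: 15.0
```

>>> {"method": "step_arm", "body": {"moves": [{"dp": [0, 0, 0], "dr": [0, 0, 0], "fingers": 0.45}, {"dp": [0, 0, 0], "dr": [0, 0, 0], "fingers": 0.35}, {"dp": [0, 0, 0], "dr": [0, 0, 0], "fingers": 0.3}, {"dp": [0, 0, -5], "dr": [0, 0, 0], "fingers": 0.3}, {"dp": [0, 0, -20], "dr": [0, 0, 0], "fingers": 0.3}]}}

```text
time_s: 30.85
tool_pos: [0.5248, -0.2458, 0.0811]
tool_rot: [-179.9, -0.0, 90.0]
force: [-1.0, 0.7, -0.8]
grip_width: 0.0603
grasp_force: 0.0
```

>>> {"method": "step_arm", "body": {"moves": [{"dp": [0, 0, -50], "dr": [0, 0, 0], "fingers": 0.3}, {"dp": [5, 0, -50], "dr": [0, 0, 0], "fingers": 0.3}, {"dp": [35, 0, -10], "dr": [0, 0, 0], "fingers": 0.3}, {"dp": [55, -2, 0], "dr": [0, 0, 0], "fingers": 0.3}, {"dp": [58, -2, 0], "dr": [0, 0, 0], "fingers": 0.3}]}}

```text
time_s: 31.48
tool_pos: [0.522, -0.0924, 0.1932]
tool_rot: [179.8, -0.0, 89.9]
force: [0.8, 0.1, 0.1]
grip_width: 0.0615
grasp_force: 0.0
```

>>> {"method": "step_arm", "body": {"moves": [{"dp": [58, -2, 0], "dr": [0, 0, 0], "fingers": 0.3}, {"dp": [58, -2, 0], "dr": [0, 0, 0], "fingers": 0.3}, {"dp": [58, -2, 0], "dr": [0, 0, 0], "fingers": 0.3}, {"dp": [55, -2, 0], "dr": [0, 0, 0], "fingers": 0.3}, {"dp": [40, -2, 0], "dr": [0, 0, 0], "fingers": 0.3}]}}

```text
time_s: 32.1
tool_pos: [0.5116, 0.1787, 0.193]
tool_rot: [179.9, -0.1, 90.1]
force: [0.7, -0.3, -0.2]
grip_width: 0.061
grasp_force: 0.0
```

>>> {"method": "step_arm", "body": {"moves": [{"dp": [15, 0, 0], "dr": [0, 0, 0], "fingers": 0.3}, {"dp": [0, 0, 0], "dr": [0, 0, 0], "fingers": 0.3}, {"dp": [0, 0, 0], "dr": [0, 0, 0], "fingers": 0.3}, {"dp": [0, 0, 0], "dr": [0, 0, 0], "fingers": 0.3}, {"dp": [0, 0, 0], "dr": [0, 0, 0], "fingers": 0.3}]}}

```text
time_s: 32.72
tool_pos: [0.5119, 0.1898, 0.1913]
tool_rot: [180.0, -0.0, 89.9]
force: [-0.8, 0.2, 0.1]
grip_width: 0.0611
grasp_force: 0.0
```

```bash
python3 - <<'E'
from h import *
import pickle
o=env.get_obs();print(o['tool_pos'],o['tool_rot'])
m=env.camera_model('wrist');I=env.read_camera('wrist');S=env.read_camera('side')
pickle.dump(m,open('w5.pkl','wb'))
cv2.imwrite('pics/w5.png',I[:,:,::-1]);print(proj(m,(.51,.237,.039)))
cv2.imwrite('pics/c9.png',np.hstack([cv2.resize(I,(440,330)),cv2.resize(S[170:350,200:400],(360,330))])[:,:,::-1])
E
```

```text
[0.51188546 0.1897926  0.19131054] [ 1.79988217e+02 -3.96198458e-03  8.98980552e+01]
[[278.68014304 135.23635708]]
```

View pics/c9.png

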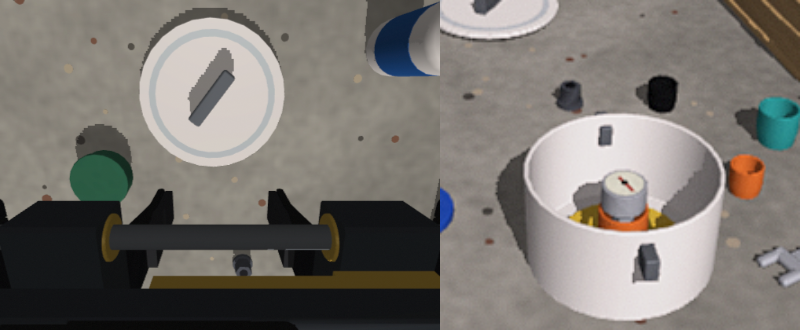

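Crop: deflator upright in the cup inside the tub. Lid centre is about (268,117) in the wrist image, with the grip bar running diagonally.

```bash
python3 - <<'E'
from h import *
import pickle
m=pickle.load(open('w5.pkl','rb'));I=cv2.imread('pics/w5.png')[:,:,::-1].copy()
mt=env.camera_model('top');T=cv2.imread('pics/top0.png')[:,:,::-1].copy()
h=cv2.cvtColor(I,cv2.COLOR_RGB2HSV);print('bar,shadow,lid',h[124,270],h[95,268],h[60,290])
for n,i,mm,w,th in(('w',I,m,(170,10,370,220),165),('t',T,mt,(135,175,225,262),165)):
    c=cv2.convexHull(cnt(i,(0,0,th),(179,60,255),w))[:,0]
    print(n,cv2.boundingRect(c),[(z,*[np.round(v,4) for v in circ(plane(mm,c,z))]) for z in(.0,.013,.026)])
b=cnt(I,(90,20,60),(140,255,165),(225,80,310,170));print(cv2.boundingRect(b),cv2.contourArea(b))
P=plane(m,b,.039);r=cv2.minAreaRect((P*1e3).astype(np.float32));q=cv2.boxPoints(r);print(r)
e=max([q[1]-q[0],q[2]-q[1]],key=np.linalg.norm);print('bar angle',np.degrees(np.arctan2(e[1],e[0])))
b2=cnt(T,(90,20,20),(140,255,140),(155,195,205,245));B=cv2.minAreaRect(b2.astype(np.float32));A=cv2.minAreaRect(b.astype(np.float32));print(A,B,tri([m,mt],[A[0],B[0]]))
E
```

```text
bar,shadow,lid [105  20 101] [ 13  14 124] [ 11  17 216]
w (177, 22, 185, 190) [(0.0, array([0.5005, 0.2441]), np.float64(0.1822)), (0.013, array([0.5009, 0.245 ]), np.float64(0.1755)), (0.026, array([0.5013, 0.2458]), np.float64(0.1688))]
t (143, 183, 75, 75) [(0.0, array([0.5009, 0.2467]), np.float64(0.1797)), (0.013, array([0.5005, 0.2435]), np.float64(0.1772)), (0.026, array([0.5001, 0.2403]), np.float64(0.1748))]
(253, 100, 38, 41) 180.0
((505.1691589355469, 248.19830322265625), (47.29478073120117, 12.947969436645508), 44.26491165161133)
bar angle 44.26491Traceback (most recent call last):
  File "<stdin>", line 12, in <module>
  File "h.py", line 23, in cnt
    return max(cs,key=cv2.contourArea)[:,0]
           ~~~^^^^^^^^^^^^^^^^^^^^^^^^
ValueError: max() iterable argument is empty
```

```bash
python3 - <<'E'
from h import *
import pickle
m=pickle.load(open('w5.pkl','rb'));I=cv2.imread('pics/w5.png')[:,:,::-1].copy()
mt=env.camera_model('top');T=cv2.imread('pics/top0.png')[:,:,::-1].copy()
A=[]
for n,i,mm,w in(('w',I,m,(225,80,310,170)),('t',T,mt,(160,200,200,236))):
    b=i.astype(int);mk=((b[...,2]-b[...,0]>3)&(b.max(2)<185)).astype(np.uint8)
    z=np.zeros_like(mk);z[w[1]:w[3],w[0]:w[2]]=mk[w[1]:w[3],w[0]:w[2]]
    c=max(cv2.findContours(z,cv2.RETR_EXTERNAL,2)[0],key=cv2.contourArea)[:,0]
    r=cv2.minAreaRect((plane(mm,c,.039)*1e3).astype(np.float32));q=cv2.boxPoints(r);e=max([q[1]-q[0],q[2]-q[1]],key=np.linalg.norm)
    A.append(cv2.minAreaRect(c.astype(np.float32))[0]);print(n,cv2.boundingRect(c),r,np.degrees(np.arctan2(e[1],e[0])))
print(tri([m,mt],A),proj(m,(.5007,.2445,.039)))
plan([.5007,.2445,.12],48,5)
E
```

```text
w (241, 90, 57, 70) ((500.9360046386719, 245.39796447753906), (68.27069091796875, 14.7054443359375), 52.243736267089844) 52.24371
t (172, 212, 19, 18) ((497.5434265136719, 238.72308349609375), (54.69266128540039, 10.55356502532959), 52.1341438293457) 52.134155
(array([0.49936862, 0.24469238, 0.01375218]), [array([-1.3, -0.2]), array([ 0.1, -0.5])]) [[268.10611331 126.63594595]]
from [0.5117 0.1903 0.1912] [179.99  -0.    89.95] t 32.83 step 18.0
10.8 -2.2 14.2 | dr 0.1464
10.4 -3.8 14.2 | dr 0.1464
9.7 -5.3 14.2 | dr 0.1464
8.9 -6.6 14.2 | dr 0.1464
7.8 -7.8 14.2 | dr 0.1464
```

>>> {"method": "step_arm", "body": {"moves": [{"dp": [11, -2.2, 20], "dr": [0, 0, 0.132], "fingers": 0.3}, {"dp": [10.5, -3.6, 20], "dr": [0, 0, 0.132], "fingers": 0.3}, {"dp": [10, -5, 20], "dr": [0, 0, 0.132], "fingers": 0.3}, {"dp": [9, -6, 15], "dr": [0, 0, 0.132], "fingers": 0.3}, {"dp": [8.3, -7.4, 10], "dr": [0, 0, 0.132], "fingers": 0.3}]}}

```text
time_s: 33.45
tool_pos: [0.5004, 0.2452, 0.1053]
tool_rot: [-180.0, 0.1, 51.9]
force: [0.2, -0.1, 0.2]
grip_width: 0.0609
grasp_force: 0.0
```

>>> {"method": "step_arm", "body": {"moves": [{"dp": [0, 0, 10], "dr": [0, 0, 0], "fingers": 0.3}, {"dp": [0, 0, 10], "dr": [0, 0, 0], "fingers": 0.3}, {"dp": [0, 0, 10], "dr": [0, 0, 0], "fingers": 0.3}, {"dp": [0, 0, 0], "dr": [0, 0, 0], "fingers": 0.3}, {"dp": [0, 0, 0], "dr": [0, 0, 0], "fingers": 0.3}]}}

```text
time_s: 34.08
tool_pos: [0.5011, 0.2451, 0.0765]
tool_rot: [180.0, -0.0, 52.2]
force: [0.2, 0.3, 0.1]
grip_width: 0.0612
grasp_force: 0.0
```

```bash
python3 - <<'E'
from h import *
plan([.5008,.245,.017],52.2,1)
I=env.read_camera('wrist');cv2.imwrite('pics/w6.png',I[:,:,::-1])
E
```

```text
from [0.5011 0.2451 0.0765] [ 1.7999e+02 -3.0000e-02  5.2180e+01] t 34.08 step 59.5
-0.3 -0.2 59.5 | dr -0.0003
```

View pics/w6.png

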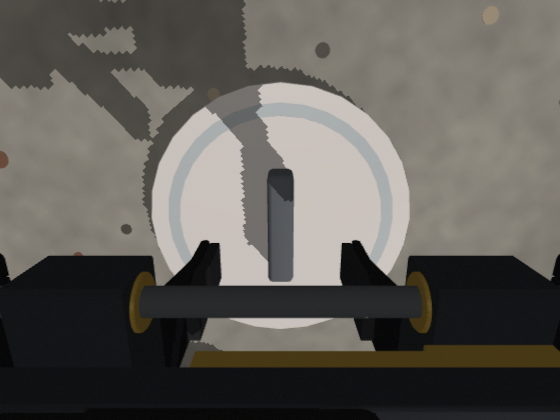

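The bar (column 280) is vertical in the wrist image and midway between the fingers (columns 207–352). Descend, grip, lift.

>>> {"method": "step_arm", "body": {"moves": [{"dp": [0, 0, 15], "dr": [0, 0, 0], "fingers": 0.3}, {"dp": [0, 0, 18], "dr": [0, 0, 0], "fingers": 0.3}, {"dp": [0, 0, 15], "dr": [0, 0, 0], "fingers": 0.3}, {"dp": [0, 0, 7], "dr": [0, 0, 0], "fingers": 0.3}, {"dp": [0, 0, 3], "dr": [0, 0, 0], "fingers": 0.3}]}}

```text
time_s: 34.75
tool_pos: [0.5005, 0.245, 0.0174]
tool_rot: [-180.0, 0.0, 52.2]
force: [0.6, 0.9, 0.7]
grip_width: 0.0605
grasp_force: 0.0
```

>>> {"method": "step_arm", "body": {"moves": [{"dp": [0, 0, 0], "dr": [0, 0, 0], "fingers": 0.5}, {"dp": [0, 0, 0], "dr": [0, 0, 0], "fingers": 0.6}, {"dp": [0, 0, 0], "dr": [0, 0, 0], "fingers": 0.7}, {"dp": [0, 0, 0], "dr": [0, 0, 0], "fingers": 1}, {"dp": [0, 0, 0], "dr": [0, 0, 0], "fingers": 1}], "squeeze": 25}}

```text
time_s: 35.38
tool_pos: [0.5008, 0.2453, 0.0183]
tool_rot: [180.0, -0.0, 52.2]
force: [-0.4, 0.2, -0.3]
grip_width: 0.0196
grasp_force: 0.0
```

>>> {"method": "step_arm", "body": {"moves": [{"dp": [0, 0, 0], "dr": [0, 0, 0], "fingers": 1}, {"dp": [0, 0, 0], "dr": [0, 0, 0], "fingers": 1}, {"dp": [0, 0, 0], "dr": [0, 0, 0], "fingers": 1}, {"dp": [0, 0, -10], "dr": [0, 0, 0], "fingers": 1}, {"dp": [0, 0, -30], "dr": [0, 0, 0], "fingers": 1}]}}

```text
time_s: 36.0
tool_pos: [0.4991, 0.2444, 0.0572]
tool_rot: [-179.9, 0.2, 52.2]
force: [0.8, 0.2, -1.1]
grip_width: 0.016
grasp_force: 25.0
```

>>> {"method": "step_arm", "body": {"moves": [{"dp": [0, 0, -40], "dr": [0, 0, 0], "fingers": 1}, {"dp": [0, 0, -40], "dr": [0, 0, 0], "fingers": 1}, {"dp": [0, 0, -30], "dr": [0, 0, 0], "fingers": 1}, {"dp": [0, 0, -10], "dr": [0, 0, 0], "fingers": 1}, {"dp": [0, 0, 0], "dr": [0, 0, 0], "fingers": 1}]}}

```text
time_s: 36.62
tool_pos: [0.5007, 0.2453, 0.1782]
tool_rot: [-180.0, -0.0, 52.2]
force: [1.0, -0.2, -2.2]
grip_width: 0.0157
grasp_force: 25.0
```

```bash
python3 - <<'E'
from h import *
plan([.5256,-.2457,.178],52.2,14)
E
```

```text
from [0.5007 0.2453 0.1782] [-1.800e+02 -3.000e-02  5.219e+01] t 36.62 step 35.1
-26.6 22.9 0.0 | dr -0.0
-26.6 22.9 0.0 | dr -0.0
-26.6 22.9 0.0 | dr -0.0
-26.6 22.9 0.0 | dr -0.0
-26.6 22.9 0.0 | dr -0.0
-26.6 22.9 0.0 | dr -0.0
-26.6 22.9 0.0 | dr -0.0
-26.6 22.9 0.0 | dr -0.0
-26.6 22.9 0.0 | dr -0.0
-26.6 22.9 0.0 | dr -0.0
-26.6 22.9 0.0 | dr -0.0
-26.6 22.9 0.0 | dr -0.0
-26.6 22.9 0.0 | dr -0.0
-26.6 22.9 0.0 | dr -0.0
```

>>> {"method": "step_arm", "body": {"moves": [{"dp": [-20, 17, 0], "dr": [0, 0, 0], "fingers": 1}, {"dp": [-30, 26, 0], "dr": [0, 0, 0], "fingers": 1}, {"dp": [-32, 27.5, 0], "dr": [0, 0, 0], "fingers": 1}, {"dp": [-32, 27.5, 0], "dr": [0, 0, 0], "fingers": 1}, {"dp": [-32, 27.5, 0], "dr": [0, 0, 0], "fingers": 1}]}}

```text
time_s: 37.25
tool_pos: [0.5091, 0.0514, 0.1762]
tool_rot: [-179.9, 0.2, 52.2]
force: [0.6, 0.4, -2.6]
grip_width: 0.0155
grasp_force: 25.0
```

>>> {"method": "step_arm", "body": {"moves": [{"dp": [-32, 27.5, 0], "dr": [0, 0, 0], "fingers": 1}, {"dp": [-32, 27.5, 0], "dr": [0, 0, 0], "fingers": 1}, {"dp": [-32, 27.5, 0], "dr": [0, 0, 0], "fingers": 1}, {"dp": [-32, 27.5, 0], "dr": [0, 0, 0], "fingers": 1}, {"dp": [-32, 27.5, 0], "dr": [0, 0, 0], "fingers": 1}]}}

```text
time_s: 37.88
tool_pos: [0.5197, -0.1587, 0.1763]
tool_rot: [-179.9, 0.1, 52.2]
force: [-0.5, 0.4, -2.1]
grip_width: 0.0157
grasp_force: 25.0
```

>>> {"method": "step_arm", "body": {"moves": [{"dp": [-30, 26, 0], "dr": [0, 0, 0], "fingers": 1}, {"dp": [-20, 17, 0], "dr": [0, 0, 0], "fingers": 1}, {"dp": [-12, 10, 0], "dr": [0, 0, 0], "fingers": 1}, {"dp": [-4, 4, 0], "dr": [0, 0, 0], "fingers": 1}, {"dp": [0, 0, 0], "dr": [0, 0, 0], "fingers": 1}]}}

```text
time_s: 38.5
tool_pos: [0.5255, -0.244, 0.1776]
tool_rot: [-179.9, 0.0, 52.2]
force: [0.4, -0.5, -1.7]
grip_width: 0.0159
grasp_force: 25.0
```

>>> {"method": "step_arm", "body": {"moves": [{"dp": [0, 0, 15], "dr": [0, 0, 0], "fingers": 1}, {"dp": [0, 0, 20], "dr": [0, 0, 0], "fingers": 1}, {"dp": [0, 0, 12], "dr": [0, 0, 0], "fingers": 1}, {"dp": [0, 0, 5], "dr": [0, 0, 0], "fingers": 1}, {"dp": [0, 0, 0], "dr": [0, 0, 0], "fingers": 1}]}}

```text
time_s: 39.12
tool_pos: [0.5253, -0.2448, 0.1258]
tool_rot: [-180.0, 0.0, 52.2]
force: [0.8, -0.0, -1.7]
grip_width: 0.0158
grasp_force: 25.0
```

```bash
python3 - <<'E'
from h import *
T=env.read_camera('top');S=env.read_camera('side')
plan([.5256,-.2457,.1003],52.2,1)
cv2.imwrite('pics/c10.png',np.hstack([cv2.resize(S[100:340,210:400],(400,505)),cv2.resize(T[130:290,310:460],(395,505))])[:,:,::-1])
E
```

```text
from [ 0.5258 -0.2451  0.1266] [ 1.7995e+02 -2.0000e-02  5.2180e+01] t 39.23 step 26.3
-0.6 0.2 26.3 | dr -0.0004
```

View pics/c10.png

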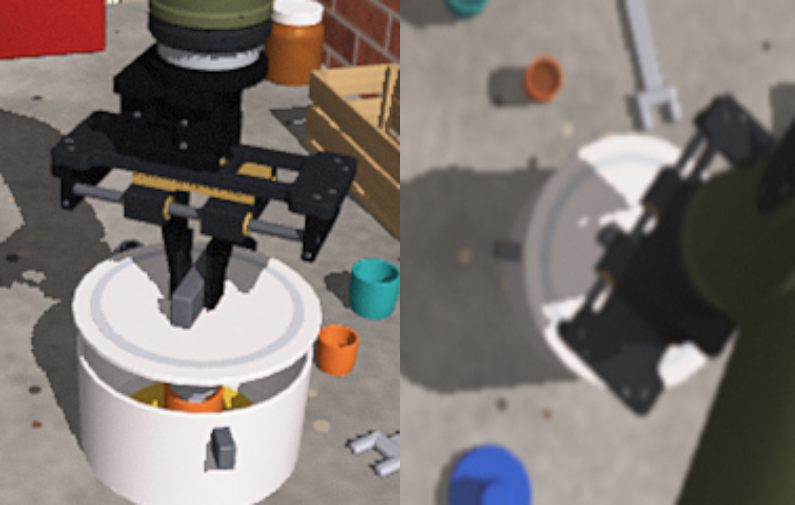

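Lid is level and centred over the tub, with the bottom of the plug about 18 mm above the rim. Lowering it.

>>> {"method": "step_arm", "body": {"moves": [{"dp": [-0.5, 0, 8], "dr": [0, 0, 0], "fingers": 1}, {"dp": [0, 0, 7], "dr": [0, 0, 0], "fingers": 1}, {"dp": [0, 0, 4], "dr": [0, 0, 0], "fingers": 1}, {"dp": [0, 0, 2], "dr": [0, 0, 0], "fingers": 1}, {"dp": [0, 0, 0], "dr": [0, 0, 0], "fingers": 1}]}}

```text
time_s: 39.85
tool_pos: [0.5251, -0.2452, 0.105]
tool_rot: [-180.0, 0.0, 52.2]
force: [0.3, 0.2, -2.3]
grip_width: 0.0158
grasp_force: 25.0
```

>>> {"method": "step_arm", "body": {"moves": [{"dp": [0, 0, 2], "dr": [0, 0, 0], "fingers": 1}, {"dp": [0, 0, 1], "dr": [0, 0, 0], "fingers": 1}, {"dp": [0, 0, 0.5], "dr": [0, 0, 0], "fingers": 1}, {"dp": [0, 0, 0], "dr": [0, 0, 0], "fingers": 1}, {"dp": [0, 0, 0], "dr": [0, 0, 0], "fingers": 1}]}}

```text
time_s: 40.48
tool_pos: [0.5252, -0.2452, 0.1017]
tool_rot: [180.0, -0.0, 52.2]
force: [0.2, -0.5, -1.0]
grip_width: 0.0155
grasp_force: 25.0
```

>>> {"method": "step_arm", "body": {"moves": [{"dp": [0, 0, 0.5], "dr": [0, 0, 0], "fingers": 1}, {"dp": [0, 0, 0.5], "dr": [0, 0, 0], "fingers": 1}, {"dp": [0, 0, 0.4], "dr": [0, 0, 0], "fingers": 1}, {"dp": [0, 0, 0], "dr": [0, 0, 0], "fingers": 1}, {"dp": [0, 0, 0], "dr": [0, 0, 0], "fingers": 1}]}}

```text
time_s: 41.1
tool_pos: [0.5252, -0.2452, 0.1004]
tool_rot: [-180.0, -0.0, 52.2]
force: [-1.3, 0.0, 0.3]
grip_width: 0.016
grasp_force: 25.0
```

>>> {"method": "step_arm", "body": {"moves": [{"dp": [0, 0, 0.2], "dr": [0, 0, 0], "fingers": 1}, {"dp": [0, 0, 0.2], "dr": [0, 0, 0], "fingers": 1}, {"dp": [0, 0, 0], "dr": [0, 0, 0], "fingers": 1}, {"dp": [0, 0, 0], "dr": [0, 0, 0], "fingers": 1}, {"dp": [0, 0, 0], "dr": [0, 0, 0], "fingers": 1}]}}

```text
time_s: 41.72
tool_pos: [0.5252, -0.2452, 0.1003]
tool_rot: [-180.0, -0.0, 52.2]
force: [-2.5, 1.4, 4.0]
grip_width: 0.016
grasp_force: 25.0
```

Seated at 0.082 as expected, with contact force. Release and retreat.

>>> {"method": "step_arm", "body": {"moves": [{"dp": [0, 0, 0], "dr": [0, 0, 0], "fingers": 0.7}, {"dp": [0, 0, 0], "dr": [0, 0, 0], "fingers": 0.5}, {"dp": [0, 0, 0], "dr": [0, 0, 0], "fingers": 0.4}, {"dp": [0, 0, -5], "dr": [0, 0, 0], "fingers": 0.4}, {"dp": [0, 0, -20], "dr": [0, 0, 0], "fingers": 0.4}]}}

```text
time_s: 42.35
tool_pos: [0.5244, -0.2449, 0.1248]
tool_rot: [-179.9, 0.1, 52.2]
force: [0.5, -0.3, 0.0]
grip_width: 0.0506
grasp_force: 0.0
```

>>> {"method": "step_arm", "body": {"moves": [{"dp": [0, 0, -40], "dr": [0, 0, 0], "fingers": 0.4}, {"dp": [0, 0, -50], "dr": [0, 0, 0], "fingers": 0.4}, {"dp": [20, -20, -20], "dr": [0, 0, 0], "fingers": 0.4}, {"dp": [40, -35, 0], "dr": [0, 0, 0], "fingers": 0.4}, {"dp": [40, -35, 0], "dr": [0, 0, 0], "fingers": 0.4}]}}

```text
time_s: 42.98
tool_pos: [0.5157, -0.1104, 0.2369]
tool_rot: [179.9, -0.1, 52.1]
force: [0.1, 0.5, 0.9]
grip_width: 0.0524
grasp_force: 0.0
```

>>> {"method": "step_arm", "body": {"moves": [{"dp": [40, -35, 0], "dr": [0, 0, 0], "fingers": 0.4}, {"dp": [40, -35, 0], "dr": [0, 0, 0], "fingers": 0.4}, {"dp": [20, -15, 0], "dr": [0, 0, 0], "fingers": 0.4}, {"dp": [0, 0, 0], "dr": [0, 0, 0], "fingers": 0.4}, {"dp": [0, 0, 0], "dr": [0, 0, 0], "fingers": 0.4}]}}

```text
time_s: 43.6
tool_pos: [0.5099, 0.0184, 0.2358]
tool_rot: [179.9, -0.0, 52.1]
force: [0.1, 0.3, 0.4]
grip_width: 0.0523
grasp_force: 0.0
```

```bash
python3 - <<'E'
from h import *
T=env.read_camera('top');S=env.read_camera('side')
mt=env.camera_model('top');ms=env.camera_model('side')
for n,i,m,w in(('t',T,mt,(345,165,445,262)),('s',S,ms,(235,205,372,292))):
    c=cv2.convexHull(cnt(i,(0,0,165),(179,60,255),w))[:,0];print(n,cv2.boundingRect(c),circ(plane(m,c,.095)))
cv2.imwrite('pics/c11.png',np.hstack([cv2.resize(S[150:350,150:450],(450,400)),cv2.resize(T[90:310,190:440],(350,400))])[:,:,::-1])
E
```

```text
t (355, 172, 90, 90) (array([ 0.50852531, -0.25339863]), np.float64(0.20745797568897711))
s (245, 228, 116, 64) (array([ 0.52696946, -0.24745888]), np.float64(0.18058159943122745))
```

View pics/c11.png

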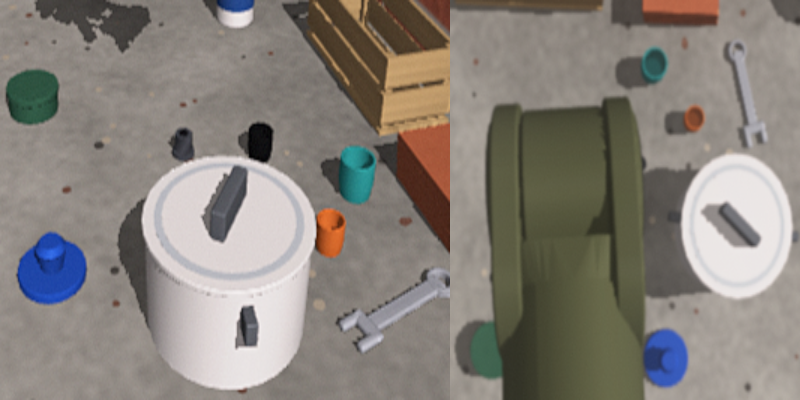

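The final picture shows the lid flat on the tub at side crop (228,225), the bystanders undisturbed and the arm clear.

```bash
python3 -c "
from cell import env
print(env.sign_off())"
```

```text
the job is handed in; nothing more can be done
None
```

The job is handed in after about 44 s: pad holder, cup and deflator are stacked in the tub, the lid is fully down, and the other things on the ledge look undisturbed in the last pictures.

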